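# Lock the scrapers into their travelling rack

### The arm

A 6-joint arm with a two-finger parallel gripper is mounted at the origin on the work surface; the furniture and walls round the work are solid. World frame = base frame: x ahead of the robot, y to its left, z up, the work surface at z = 0. Lengths are in m, angles in rad, forces in N, time in s.
With the tool pointing down it reaches from about 0.35 to 0.775 m from the base axis. Payload 5.5 kg.
Tool frame: the origin (TCP) lies at the very end of the fingers, on their centre line; the grasp point (between the pads) lies 19 mm behind it; z points along the fingers, y is the line along which they close (so a half turn about z gives the same grasp; the last joint's range is limited). The gripper opens to 85 mm and grips with 20 to 120 N. Pads are 22 mm wide; open, the fingers measure 114 mm over their backs; the gripper's body (76 mm by 85 mm) begins 54 mm behind the grasp point. The pads swing forward as they close: fully open they stand 13 mm farther back than shut.
Start: joints at [-0.14, 0.313, 0.046, 1.304, 0, 1.431], TCP at [0.575, -0, 0.195] pointing down, gripper open.
Joint ranges: [-2.76, 2.76], [-0.86, 1.69], [-1.03, 1.26], [-2.2, 2.34], [-1.47, 1.5], [-3.14, 3.14]. Speed limits (rad/s): [2.57, 2.57, 3.14, 3.14, 3.14, 3.14].

### API

Orientations are given as a unit quaternion [w, x, y, z].
In Python, from workcell import env, imaging, ticket gives the robot as it stands. The module is installed in compiled form; this text tells all that it offers.
- The arm moves only by the tool apply_moves, never from a script. Its argument "rows" is a list of rows, each an object with "xyz": the shift along the tool's x, y, z in mm, a list of three; "turn": the turn, a rotation vector about the tool's x, y, z in rad, a list of three; "grip": the opening, from 0 (shut) to 1 (fully open). A call has 1 to 12 rows; each row is the pose to reach, as a shift and turn from the pose commanded when the call began, along the tool's axes at that moment; what a row does not reach only later rows make up. A row lasts 1/12 s, in which the tool goes at most 41.7 mm and 7.16 degrees, less where a joint would pass 70% of its speed; a pose out of reach is approached as far as the arm can. A call with a gripper value outside its range is refused whole. The fingers move at their own pace and stop on an object; "force" is the grip in N (left out, the last holds). Time passes only in rows, so rows that repeat a pose let the fingers close. It gives the time, the measured TCP pose, the force, the opening and the grip force at its end, in the units of the state.
- env.get_state(): the state, without advancing time (a new reading comes with each control period).
- imaging.read_camera(name): name is "scene" or "side" or "wrist"; returns a dict with "color" (400x640x3 uint8, blue, green, red), "z_map" (400x640 float32, m along the optical axis (not along the pixel's ray), 0 where there is no reading), "camera_matrix" (3x3 intrinsics, pixels), "view" (4x4, takes a point from world to camera coordinates). Camera axes: x right, y down, z forward; pixel columns grow to the right and rows downward; lengths in m; the calibration is good to about 2 mm. The wrist camera is an equidistant fisheye: a pixel r from the principal point sees the ray r / f radians off the axis. A picture is of the moment at which its call begins.
- ticket.hand_in(): hands the job in; it is judged then, once.
The state is a dict: "clock": time; "joint_pos": joint angles; "qvel": joint speeds; "tau": joint torques, N m; "tcp_pos": TCP position; "orientation": TCP orientation; "wrist_force": force on the tool from outside, world axes, zero at the start; "ft_torque": the same for the moment, N m; "finger_gap": finger opening in m; "grip_force": force on a finger pad.
Only numpy, scipy, OpenCV 4.12 (cv2) and the standard library are available. Lean on these libraries where they do the work, as an engineer would, in place of code of your own. Each camera call takes 0.05 s, during which the arm holds its last target. There are 200 camera calls.

### The job

Get the scraper rack beside the window ready to travel: draw its locking bar right back, put every loose scraper on the bench blade first, fully home, into a slot of its own, push the bar over to its other end stop so that it holds the blades in, then swing the hasp down over the staple and put the steel pin well through the staple's loop.

Things in the scene. Friction and masses are not known exactly. Their poses are not given: they have to be found in the camera images.
- rack: Low beech rack, fixed, near the window: 54 (x) x 236 (y) x 40 mm high. Origin: centre of its underside, on the bench. Its front with four slot mouths looks along its own -x; +x points to the window, +y along the rack away from the robot. The bar's front is at x = -34 mm and 42 mm high; two keepers at y = +-113 mm reach x = -39, z = 45 mm.
- bar (a joint): Locking bar on the rack's front, slides along the rack's y: 0 = open stop, +0.020 m = locked stop (towards +y). Its four 7 mm teeth bar the slots above 0.010; locked, each stands 10 to 18 mm to the -y side of a slot's centre and traps a blade that is home, beside its neck. Starts locked or nearly so, stays where left (friction 2 N), cannot lock while a blade is not home.
- bar_grip (a point): Centre of the black block by which the bar is slid, on a bracket of the bar over the rack's top (rack's x = -14 mm): 20 (rack's x) x 14 (y) x 24 mm high, from 46 to 70 mm above the bench. Moves with the bar.
- hasp (a joint): Steel hasp hinged on the rack's top about the rack's x. 0 = shut: flat on the top, pointing along the rack's +y, its slot over the staple; 1.57 = upright; 1.95 = stop, leaning back to the rack's -y. Starts at 1.7 to 1.95 and stays up; pushed towards +y to below about 1.2 it falls shut by its weight (0.06 kg).
- hasp_hinge (a point): Middle of the hasp's hinge axis, 45.5 mm above the bench, at the rack's x = -10 mm, y = +25 mm. It does not move.
- hasp_tip (a point): Middle of the hasp's free, rolled end, 81 mm from the hinge axis. The hasp is 28 mm wide (rack's x), 3 mm thick; shut, its upper face is 48 mm above the bench.
- staple (a point): Centre of the loop of the staple that stands on the bar: rack's x = -10 mm, y = 65 mm + bar value, z = 54.5 mm. Two 5 mm posts 18 mm apart along the rack's y and a crossbar: the opening is 13 mm wide, from the shut hasp's face at z = 48 up to 61 mm. The pin passes it along the rack's x from the front and then lies on the hasp.
- steel_pin: Steel pin lying on the bench at the far left, 80 mm long. Origin: underside, middle of the length; its own y runs along it from the head (10 mm across, y = -40 to -34 mm) to the plain end (y = +40 mm), z up. Shank 7 mm thick, its axis 3.6 mm above the underside. 0.024 kg.
- slot1 (a point): Middle of a slot's mouth in the rack's front face, at the rack's x = -27, y = -90, z = 13.5 mm. The slot is a flat pocket 40 mm wide (y), 9 mm high (z = 9 to 18 mm), 49.5 mm deep along the rack's +x. All four are alike and start empty; any scraper may go in any slot.
- slot2 (a point): Middle of a slot's mouth in the rack's front face, at the rack's x = -27, y = -30, z = 13.5 mm. The slot is a flat pocket 40 mm wide (y), 9 mm high (z = 9 to 18 mm), 49.5 mm deep along the rack's +x. All four are alike and start empty; any scraper may go in any slot.
- slot3 (a point): Middle of a slot's mouth in the rack's front face, at the rack's x = -27, y = +30, z = 13.5 mm. The slot is a flat pocket 40 mm wide (y), 9 mm high (z = 9 to 18 mm), 49.5 mm deep along the rack's +x. All four are alike and start empty; any scraper may go in any slot.
- slot4 (a point): Middle of a slot's mouth in the rack's front face, at the rack's x = -27, y = +90, z = 13.5 mm. The slot is a flat pocket 40 mm wide (y), 9 mm high (z = 9 to 18 mm), 49.5 mm deep along the rack's +x. All four are alike and start empty; any scraper may go in any slot.
- scraper1: Flat scraper, 143 mm long, blade end half-round; may be absent. Origin: under the handle's front end; x to the blade tip, z up. Handle x = -75 to 0, 20 wide, 24 high; neck 12 wide; blade 36 wide, 4 thick, x = 22 to 68 mm, mid height 12 mm. Level with its handle on or up to 3 mm above the bench it fits a slot. Home: origin at the rack's x = -45.5 mm, shoulders 3.5 mm inside the face. 0.11 kg.
- scraper1_tip (a point): Tip of the blade of scraper1, at mid thickness.
- scraper2: Flat scraper, 143 mm long, blade end square, with rounded corners; may be absent. Origin: under the handle's front end; x to the blade tip, z up. Handle x = -75 to 0, 20 wide, 24 high; neck 12 wide; blade 36 wide, 4 thick, x = 22 to 68 mm, mid height 12 mm. Level with its handle on or up to 3 mm above the bench it fits a slot. Home: origin at the rack's x = -45.5 mm, shoulders 3.5 mm inside the face. 0.11 kg.
- scraper2_tip (a point): Tip of the blade of scraper2, at mid thickness.
- scraper3: Flat scraper, 143 mm long, blade end pointed like a spear; may be absent. Origin: under the handle's front end; x to the blade tip, z up. Handle x = -75 to 0, 20 wide, 24 high; neck 12 wide; blade 36 wide, 4 thick, x = 22 to 68 mm, mid height 12 mm. Level with its handle on or up to 3 mm above the bench it fits a slot. Home: origin at the rack's x = -45.5 mm, shoulders 3.5 mm inside the face. 0.11 kg.
- scraper3_tip (a point): Tip of the blade of scraper3, at mid thickness.
- scraper4: Flat scraper, 143 mm long, blade end narrowed to a 26 mm wide round nose; may be absent. Origin: under the handle's front end; x to the blade tip, z up. Handle x = -75 to 0, 20 wide, 24 high; neck 12 wide; blade 36 wide, 4 thick, x = 22 to 68 mm, mid height 12 mm. Level with its handle on or up to 3 mm above the bench it fits a slot. Home: origin at the rack's x = -45.5 mm, shoulders 3.5 mm inside the face. 0.11 kg.
- scraper4_tip (a point): Tip of the blade of scraper4, at mid thickness.

How it is judged:
On the way, in this order (a step that is already met when the one before it is completed fails the run):
1. the locking bar is drawn back to its open stop (value of joint bar below 0.003 m), for 0.2 s.
2. every scraper is fully home in a slot of the rack (x of each of scraper1_tip, scraper2_tip, scraper3_tip, scraper4_tip in the frame of rack above 0.015 m and y of scraper1_tip in the frame of rack between -0.115 and 0.115 m and z of scraper1_tip in the frame of rack between 0.004 and 0.022 m and angle between the x axis of each of scraper1, scraper2, scraper3, scraper4 and the x axis of rack, either way round below 0.25 rad and y of scraper2_tip in the frame of rack between -0.115 and 0.115 m and z of scraper2_tip in the frame of rack between 0.004 and 0.022 m and y of scraper3_tip in the frame of rack between -0.115 and 0.115 m and z of scraper3_tip in the frame of rack between 0.004 and 0.022 m and y of scraper4_tip in the frame of rack between -0.115 and 0.115 m and z of scraper4_tip in the frame of rack between 0.004 and 0.022 m), for 0.2 s.
3. the locking bar is at its locked end stop with the scrapers home (all of step 2 and value of joint bar above 0.018 m), for 0.2 s.
4. the hasp lies shut over the staple, the bar still locked (value of joint bar above 0.018 m and value of joint hasp below 0.12 rad), for 0.2 s.
At the end, for the whole second after the job is handed in: Every scraper present is in a slot, held in by the bar (loaded to within 7.5 mm of the slot's end, at the end still within 14 mm); the bar is within 2 mm of its locked stop, the hasp shut (below 0.12 rad), the pin 13 mm or more past the loop's centre; all at rest (all of step 4 and x of each of scraper1_tip, scraper2_tip, scraper3_tip, scraper4_tip in the frame of rack above 0.008 m and y of scraper1_tip in the frame of rack between -0.115 and 0.115 m and z of scraper1_tip in the frame of rack between 0.004 and 0.022 m and angle between the x axis of each of scraper1, scraper2, scraper3, scraper4 and the x axis of rack, either way round below 0.35 rad and y of scraper2_tip in the frame of rack between -0.115 and 0.115 m and z of scraper2_tip in the frame of rack between 0.004 and 0.022 m and y of scraper3_tip in the frame of rack between -0.115 and 0.115 m and z of scraper3_tip in the frame of rack between 0.004 and 0.022 m and y of scraper4_tip in the frame of rack between -0.115 and 0.115 m and z of scraper4_tip in the frame of rack between 0.004 and 0.022 m and y of staple in the frame of steel_pin between -0.032 and 0.027 m and x of staple in the frame of steel_pin between -0.012 and 0.012 m and z of staple in the frame of steel_pin between -0.01 and 0.016 m and linear speed of each of scraper1, scraper2, scraper3, scraper4, steel_pin below 0.03 m/s); the robot touches nothing.
Of scraper1, scraper2, scraper3, scraper4 only 3 to 4 are there at a start; the rules pass over those that are not, and their reading is None.
At some moment in a run one of scraper1, scraper2, scraper3, scraper4 may be knocked a few centimetres aside while the robot is not near it.
Once in a run the grip may slacken for a moment while it holds something.
It also fails if it takes over 210 s, if anything falls off the work surface, if the arm or the gripper's body presses on something with over 40 N, if the wrist force passes 120 N, or if a joint passes its speed limit or range.

## Working session

There is one attempt and no reset: what is moved stays moved. The work goes in short steps, Python scripts to look and compute and a tool call to move; the robot and the scene stay as the last step left them, time stands still between calls to the robot, and variables do not carry over. Pictures are saved under pics/ and viewed, at most 14 in all, crops included, and the job is handed in when it is done.

Besides the shell and the picture viewer there is one more tool, called after "Emit:" by a JSON object that holds its "op" and its "data", one argument or row to a line. apply_moves: Moves the arm, as the interface text tells. Its arguments: {"type":"object","properties":{"rows":{"type":"array"},"force":{"type":"number"}},"required":["rows"]}

```bash
mkdir -p pics; ls
python3 - <<'E'
from workcell import env, imaging
import cv2, numpy as np, pickle
s=env.get_state(); print({k:np.round(v,3).tolist() for k,v in s.items()})
for n in ("scene","side"):
    d=imaging.read_camera(n); cv2.imwrite(f"pics/{n}0.png",d["color"]); pickle.dump(d,open(f"{n}0.pkl","wb"))
    print(n,np.round(d["camera_matrix"],1).tolist(),np.round(d["view"],3).tolist())
E
```

```text
pics
{'clock': 0.0, 'joint_pos': [-0.14, 0.314, 0.045, 1.304, 0.0, 1.431], 'qvel': [-0.0, -0.0, -0.001, 0.001, -0.0, 0.001], 'tau': [-0.003, -48.063, 29.853, 0.02, -0.0, -0.0], 'tcp_pos': [0.574, 0.0, 0.194], 'orientation': [-0.001, 0.707, 0.707, -0.001], 'wrist_force': [0.035, -0.649, -0.615], 'ft_torque': [-0.013, 0.021, -0.001], 'grip_force': 0.0, 'finger_gap': 0.085}
scene [[417.0, 0.0, 325.7], [0.0, 417.0, 199.5], [0.0, 0.0, 1.0]] [[0.625, -0.781, 0.001, -0.38], [-0.452, -0.363, -0.815, 0.275], [0.637, 0.509, -0.579, 0.614], [0.0, 0.0, 0.0, 1.0]]
side [[378.9, 0.0, 321.5], [0.0, 378.9, 200.2], [0.0, 0.0, 1.0]] [[-0.97, -0.242, 0.021, 0.488], [-0.114, 0.376, -0.92, 0.154], [0.215, -0.894, -0.392, 0.8], [0.0, 0.0, 0.0, 1.0]]
```

View pics/scene0.png

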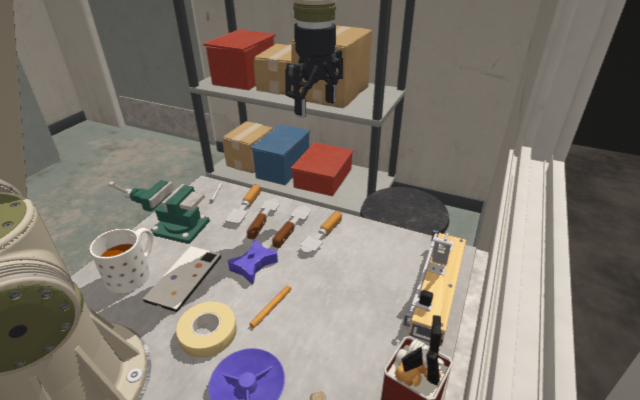

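View pics/side0.png

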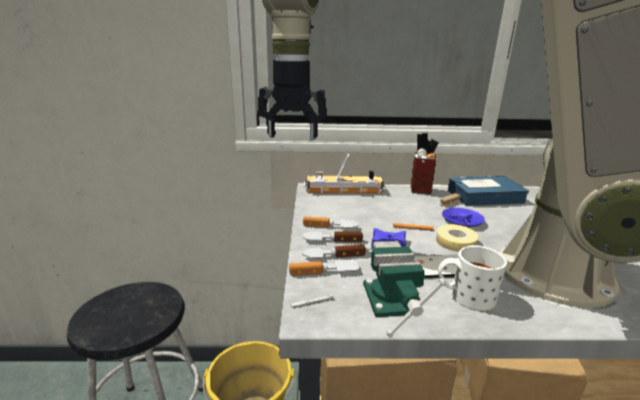

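The scene image shows the rack at the right near the window (about (440,280)), black bar grip at (426,298), and the staple/hasp at (440,248). Four scrapers lie around (250,195), (262,215), (292,225) and (328,228), and the pin is at about (216,190). The side image shows all four again, with the pin at (313,300). Next I'll build a top-down map.

```bash
cat > h.py <<'E'
from workcell import env, imaging
import cv2, numpy as np
from scipy.spatial.transform import Rotation as R
def cloud(n,d=None):
    d=d or imaging.read_camera(n); K=d["camera_matrix"]; z=d["z_map"].astype(float)
    v,u=np.mgrid[:z.shape[0],:z.shape[1]]
    x=(u-K[0,2])/K[0,0]; y=(v-K[1,2])/K[1,1]
    if n=="wrist":
        r=np.hypot(x,y); k=np.where(r>1e-9,np.tan(np.minimum(r,1.5))/np.maximum(r,1e-9),1); x=x*k;y=y*k; z=np.where(r<1.3,z,0)
    P=np.stack([x*z,y*z,z],-1); V=d["view"]; W=(P-V[:3,3])@V[:3,:3]
    return d,W,z>0
def project(n,d,p):
    V=d["view"];K=d["camera_matrix"];c=np.atleast_2d(p)@V[:3,:3].T+V[:3,3]
    if n=="wrist":
        r=np.hypot(c[:,0],c[:,1]);t=np.arctan2(r,c[:,2]);k=t/np.maximum(r,1e-9)
        return np.c_[K[0,0]*c[:,0]*k+K[0,2],K[1,1]*c[:,1]*k+K[1,2]]
    return np.c_[K[0,0]*c[:,0]/c[:,2]+K[0,2],K[1,1]*c[:,1]/c[:,2]+K[1,2]]
def plane(n,d,x0,x1,y0,y1,h,res):
    """image of world plane z=h; rows: x decreasing down, cols: y decreasing right"""
    xs=np.arange(x1,x0,-res);ys=np.arange(y1,y0,-res);X,Y=np.meshgrid(xs,ys,indexing="ij")
    m=project(n,d,np.c_[X.ravel(),Y.ravel(),np.full(X.size,h)]).astype(np.float32).reshape(*X.shape,2)
    return cv2.remap(d["color"],m[...,0],m[...,1],cv2.INTER_CUBIC)
def pose():
    s=env.get_state(); q=s["orientation"]; return s,np.array(s["tcp_pos"]),R.from_quat(np.r_[q[1:],q[0]])
E
python3 - <<'E'
from h import *
import pickle
d=imaging.read_camera("wrist"); pickle.dump(d,open("wrist0.pkl","wb"))
print(np.round(d["camera_matrix"],1).tolist(),np.round(d["view"],3).tolist())
a=d["color"]
b=plane("wrist",d,0.25,0.85,-0.40,0.40,0.012,0.001)
cv2.imwrite("pics/w0.png",b); cv2.imwrite("pics/w0raw.png",a)
E
```

```text
[[309.7, 0.0, 322.2], [0.0, 309.7, 198.7], [0.0, 0.0, 1.0]] [[1.0, -0.001, -0.001, -0.574], [-0.0, -0.957, 0.29, -0.038], [-0.001, -0.29, -0.957, 0.378], [0.0, 0.0, 0.0, 1.0]]
```

View pics/w0.png

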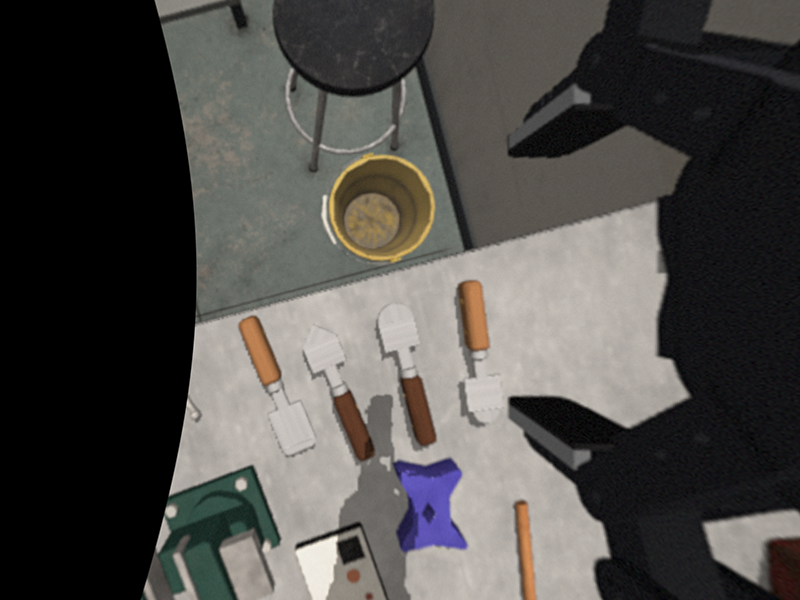

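The map (x = 0.85 − row mm, y = 0.40 − col mm) shows four scrapers, all level. Square (scraper2) handle end is (250,320) with tip (297,452). Spear (scraper3) tip is (318,328), half-round (scraper1) tip (397,305), round-nose (scraper4) tip (485,422). Next is the rack, from the scene cloud.

Run:
```python
from h import *
import pickle
for n in ("scene","side"):
    d=pickle.load(open(n+"0.pkl","rb")); d,W,ok=cloud(n,d)
    bench=ok&(abs(W[...,2])<.006)&(abs(W[...,0]-.5)<.25)&(abs(W[...,1])<.25); print("bench z",np.median(W[bench][:,2]))
    m=ok&(W[...,2]>.030)&(W[...,2]<.048)&(W[...,0]>.3)&(W[...,0]<.9)&(W[...,1]<-.12)&(W[...,1]>-.5)
    c=d["color"][m].astype(int); P=W[m]
    y=(c[:,2]>c[:,0]+50)   # beech
    P=P[y].astype(np.float32); print(n,len(P))
    r=cv2.minAreaRect(P[:,:2]); print(r, cv2.boxPoints(r))
    # top points
    t=P[(P[:,2]>.036)]; r=cv2.minAreaRect(t[:,:2]); print(len(t),np.round(cv2.boxPoints(r),3).tolist(),np.median(t[:,2]))
```

```text
bench z -6.691776373642657e-05
scene 2008Traceback (most recent call last):
  File "<stdin>", line 10, in <module>
cv2.error: OpenCV(4.12.0) /io/opencv/modules/imgproc/src/convhull.cpp:143: error: (-215:Assertion failed) total >= 0 && (depth == CV_32F || depth == CV_32S) in function 'convexHull'
```

Run:
```python
from h import *
import pickle
for n in ("scene","side"):
    d=pickle.load(open(n+"0.pkl","rb")); d,W,ok=cloud(n,d)
    m=ok&(W[...,2]>.030)&(W[...,2]<.048)&(W[...,0]>.3)&(W[...,0]<.9)&(W[...,1]<-.12)&(W[...,1]>-.5)
    c=d["color"][m].astype(int); P=W[m]
    P=P[c[:,2]>c[:,0]+50]
    lo,hi=np.percentile(P,[1,99],axis=0); print(n,len(P),lo,hi)
    for t in (P,P[P[:,2]>.037]):
        if len(t)>20: r=cv2.minAreaRect(np.ascontiguousarray(t[:,:2],np.float32)); print(len(t),r,np.round(cv2.boxPoints(r),3).tolist())
```

```text
scene 2008 [ 0.39519755 -0.39428868  0.03749557] [ 0.62235212 -0.29354325  0.04216535]
2008 ((0.511861264705658, -0.3409426808357239), (0.2366427630186081, 0.05390036478638649), 15.85356330871582) [[0.39100000262260437, -0.34700000286102295], [0.4050000011920929, -0.39899998903274536], [0.6330000162124634, -0.33500000834465027], [0.6179999709129333, -0.28299999237060547]]
1995 ((0.5118616223335266, -0.34094536304473877), (0.23668928444385529, 0.05385763570666313), 15.798644065856934) [[0.39100000262260437, -0.34700000286102295], [0.4050000011920929, -0.39899998903274536], [0.6330000162124634, -0.33500000834465027], [0.6179999709129333, -0.28299999237060547]]
side 311 [ 0.30350048 -0.38243078  0.03517755] [ 0.62820438 -0.28636159  0.04585942]
311 ((0.4669806659221649, -0.35002490878105164), (0.332004576921463, 0.061609067022800446), 16.196434020996094) [[0.29899999499320984, -0.367000013589859], [0.3160000145435333, -0.4259999990463257], [0.6349999904632568, -0.3330000042915344], [0.6179999709129333, -0.27399998903274536]]
304 ((0.4669806659221649, -0.35002490878105164), (0.332004576921463, 0.061609067022800446), 16.196434020996094) [[0.29899999499320984, -0.367000013589859], [0.3160000145435333, -0.4259999990463257], [0.6349999904632568, -0.3330000042915344], [0.6179999709129333, -0.27399998903274536]]
```

Rack: centre (0.5119, −0.3409), rack +y at 15.85°, dimensions matching to 1 mm. Now the bar grip, the hasp and the pin.

```bash
cat >> h.py <<'E'
RC=np.array([.5119,-.3409]); A=np.deg2rad(15.85); RY=np.array([np.cos(A),np.sin(A)]); RX=np.array([np.sin(A),-np.cos(A)])
def r2w(x,y,z): return np.r_[RC+x*RX+y*RY,z]
def w2r(p): p=np.atleast_2d(p); q=p[:,:2]-RC; return np.c_[q@RX,q@RY,p[:,2]]
def tool(theta): # pointing down, tool x at world yaw theta deg
    t=np.deg2rad(theta); x=np.array([np.cos(t),np.sin(t),0]); z=np.array([0,0,-1.]); return R.from_matrix(np.c_[x,np.cross(z,x),z])
def go(p,theta):
    s,t,r=pose(); print("now",np.round(t*1000,1),"move mm",np.round(r.inv().apply(np.array(p)-t)*1000,1),"turn",np.round((r.inv()*tool(theta)).as_rotvec(),3),"gap",round(s["finger_gap"]*1000,1),"F",np.round(s["wrist_force"],1),"grip",round(s["grip_force"],1),"t",round(s["clock"],1))
E
python3 - <<'E'
from h import *
import pickle
for n in ("scene","side"):
    d=pickle.load(open(n+"0.pkl","rb")); d,W,ok=cloud(n,d); S=W.shape; q=w2r(W.reshape(-1,3)).reshape(S); c=d["color"].astype(int)
    near=ok&(abs(q[...,0])<.045)&(abs(q[...,1])<.13)
    m=near&(q[...,2]>.05)&(q[...,2]<.074)&(c.max(-1)<60); P=q[m]; print(n,"block",len(P),np.round(np.percentile(P,[3,50,97],axis=0),4).tolist())
    m=near&(q[...,2]>.075); P=q[m]; print("hasp",len(P),np.round(P[np.argsort(-P[:,2])][:40:6],4).tolist())
    m=near&(q[...,2]>.05)&(q[...,2]<.07)&(q[...,1]>.05)&(q[...,0]>-.025); P=q[m]; print("staple",len(P), np.round(np.percentile(P,[3,50,97],axis=0),4).tolist() if len(P) else 0)
    m=ok&(abs(W[...,0]-.45)<.09)&(abs(W[...,1]-.24)<.07)&(W[...,2]>.004)&(W[...,2]<.012); P=W[m]; print("pin",len(P)); 
    uv=np.argwhere(m); print(np.round(P[::max(1,len(P)//12)],3).tolist())
u=[project("scene",pickle.load(open("scene0.pkl","rb")),r2w(-.01,.025,.0455))]; print(u)
go(r2w(-.014,-.05,.12),105.85)
E
```

```text
scene block 139 [[-0.0217, -0.0887, 0.0514], [-0.014, -0.0865, 0.0659], [-0.0059, -0.0783, 0.0712]]
hasp 216 [[0.0007, -0.009, 0.1255], [-0.0206, -0.007, 0.1232], [-0.0156, -0.0069, 0.1226], [-0.0059, -0.0051, 0.1223], [-0.0202, -0.0081, 0.122], [-0.0172, -0.0065, 0.1217], [-0.0167, -0.0084, 0.1213]]
staple 23 [[-0.0121, 0.0698, 0.0582], [-0.0097, 0.0768, 0.0649], [-0.0077, 0.0889, 0.0669]]
pin 58
[[0.494, 0.25, 0.006], [0.493, 0.245, 0.006], [0.482, 0.243, 0.006], [0.474, 0.238, 0.007], [0.474, 0.235, 0.005], [0.464, 0.23, 0.006], [0.462, 0.227, 0.006], [0.462, 0.223, 0.004], [0.448, 0.221, 0.007], [0.447, 0.22, 0.005], [0.443, 0.215, 0.006], [0.444, 0.212, 0.004], [0.44, 0.211, 0.004], [0.435, 0.205, 0.007], [0.432, 0.205, 0.005]]
side block 26 [[-0.0286, -0.0832, 0.053], [-0.0247, -0.0772, 0.0642], [-0.0136, -0.0711, 0.0696]]
hasp 51 [[-0.0002, -0.0053, 0.1227], [0.0012, -0.0026, 0.1191], [-0.0277, -0.0, 0.115], [-0.0283, 0.0028, 0.1089], [-0.0018, 0.0031, 0.1007], [-0.0036, 0.0061, 0.0948], [-0.0246, 0.0107, 0.0886]]
staple 22 [[-0.0173, 0.0737, 0.0514], [-0.0139, 0.0802, 0.0613], [-0.0104, 0.0925, 0.0656]]
pin 157
[[0.375, 0.171, 0.011], [0.434, 0.21, 0.011], [0.436, 0.213, 0.008], [0.433, 0.215, 0.008], [0.442, 0.217, 0.006], [0.456, 0.228, 0.008], [0.465, 0.231, 0.007], [0.474, 0.238, 0.008], [0.362, 0.204, 0.005], [0.466, 0.235, 0.005], [0.476, 0.24, 0.005], [0.478, 0.245, 0.006], [0.49, 0.254, 0.005]]
[array([[438.58739037, 262.20697207]])]
now [574.6   0.  194.3] move mm [-341.1 -114.5   74.4] turn [-0.001 -0.    -0.277] gap 85.4 F [ 0.2 -0.3 -0.3] grip 0.0 t 0.1
```

Emit:
{"op": "apply_moves", "data": {
  "rows": [
    {"xyz":[-60,0,0],"turn":[0,0,-0.1],"grip":0.5},
    {"xyz":[-150,-30,0],"turn":[0,0,-0.2],"grip":0.5},
    {"xyz":[-220,-60,0],"turn":[0,0,-0.277],"grip":0.5},
    {"xyz":[-220,-70,0],"turn":[0,0,-0.277],"grip":0.5},
    {"xyz":[-220,-80,0],"turn":[0,0,-0.277],"grip":0.5},
    {"xyz":[-220,-80,0],"turn":[0,0,-0.277],"grip":0.5},
    {"xyz":[-220,-80,0],"turn":[0,0,-0.277],"grip":0.5},
    {"xyz":[-220,-80,0],"turn":[0,0,-0.277],"grip":0.5},
    {"xyz":[-220,-80,0],"turn":[0,0,-0.277],"grip":0.5},
    {"xyz":[-220,-80,0],"turn":[0,0,-0.277],"grip":0.5}
  ]
}}

```text
clock: 0.98
tcp_pos: [0.4954, -0.2192, 0.1949]
orientation: [-0.0, 0.602, 0.798, 0.0]
wrist_force: [0.2, -0.3, -0.2]
finger_gap: 0.0429
grip_force: 0.0
```

Run:
```python
from h import *
import pickle
d,W,ok=cloud("wrist"); pickle.dump(d,open("w1.pkl","wb"))
cv2.imwrite("pics/w1raw.png",d["color"])
d0=pickle.load(open("scene0.pkl","rb"));d0,W0,ok0=cloud("scene",d0); q=w2r(W0.reshape(-1,3))
m=(q[:,1]<-.115)&(q[:,1]>-.3)&(abs(q[:,0])<.15)&(q[:,2]>.03)&(q[:,2]<.3); print("container",np.round(np.percentile(q[m],[1,99],axis=0),3)); 
for lo in (.06,.1,.13,.16):
    k=m&(q[:,2]>lo); print(lo,k.sum(), np.round(np.percentile(q[k],[1,99],axis=0),3).tolist() if k.sum() else 0)
m=ok0.ravel()&(q[:,0]>.03)&(q[:,0]<.2)&(abs(q[:,1])<.2)&(q[:,2]>.06)&(q[:,2]<.25); print("window",np.round(np.percentile(q[m],[1,50],axis=0),3))
go(r2w(-.014,-.081,.052),105.85)
```

```text
container [[-0.03  -0.287  0.039]
 [ 0.149 -0.117  0.184]]
0.06 12989 [[-0.03, -0.287, 0.082], [0.149, -0.118, 0.184]]
0.1 12607 [[-0.028, -0.287, 0.103], [0.149, -0.118, 0.184]]
0.13 10297 [[-0.009, -0.289, 0.131], [0.149, -0.118, 0.185]]
0.16 4650 [[-0.008, -0.292, 0.161], [0.15, -0.118, 0.186]]
window [[ 0.066 -0.198  0.104]
 [ 0.13  -0.07   0.138]]
now [ 495.6 -219.   194.9] move mm [-107.6  -98.8  142.9] turn [ 0.    -0.     0.002] gap 42.4 F [ 0.3 -0.8 -0.5] grip 0.0 t 1.0
```

View pics/w1raw.png

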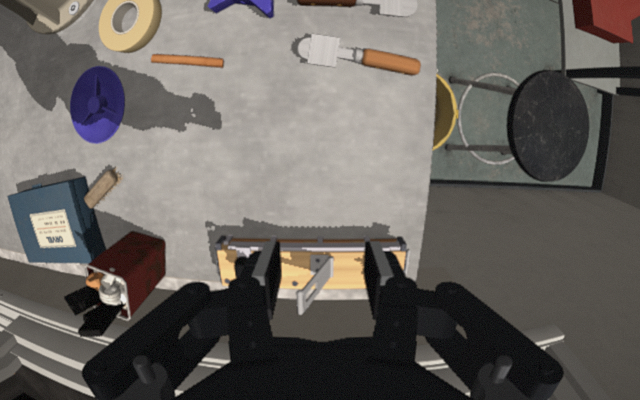

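The wrist view shows the rack at (215–408, 238–290) with the bar's black block near (240,262), the hasp at (315,285) and the red holder at (85–165, 235–320). I'll check clearances with depth.

Run:
```python
from h import *
import pickle
d=pickle.load(open("w1.pkl","rb")); d,W,ok=cloud("wrist",d); S=W.shape; q=w2r(W.reshape(-1,3)).reshape(S); c=d["color"].astype(int)
v,u=np.mgrid[:400,:640]
m=ok&(v>230)&(v<325)&(u>60)&(u<170)&(q[...,2]>.03); 
for lo in (.03,.08,.12): k=m&(q[...,2]>lo); print("cont",lo,np.round(np.percentile(q[k],[2,98],axis=0),3).tolist())
m=ok&(v>230)&(v<300)&(c[...,2]>c[...,0]+50)&(abs(q[...,2]-.04)<.006)&(u>205)&(u<415)
t=q[m]; 
for w in (t,): r=cv2.minAreaRect(np.ascontiguousarray(w[:,:2],np.float32)); print("rack in rack",len(w),r,np.median(w[:,2]))
m=ok&(v>230)&(v<285)&(u>228)&(u<256)&(c.max(-1)<60)&(q[...,2]>.045)&(q[...,2]<.08); print("block",m.sum(),np.round(np.percentile(q[m],[2,50,98],axis=0),4).tolist())
b=plane("wrist",d,.35,.68,-.42,-.22,.04,.0005); cv2.imwrite("pics/w1p.png",b)
m=ok&(q[...,0]>.03)&(abs(q[...,1])<.25)&(q[...,2]>.02)&(v<330); print("win",m.sum(),np.round(np.percentile(q[m],[2,50,98],axis=0),3).tolist())
```

```text
cont 0.03 [[-0.133, -0.408, 0.033], [0.072, -0.036, 0.303]]
cont 0.08 [[-0.133, -0.364, 0.082], [0.071, -0.035, 0.304]]
cont 0.12 [[-0.133, -0.345, 0.121], [0.062, -0.034, 0.305]]
rack in rack 2862 ((-0.0006556063890457153, 0.0016894638538360596), (0.23755040764808655, 0.05500659719109535), 89.33129119873047) 0.03920282696088324
block 159 [[-0.025, -0.0849, 0.0515], [-0.0227, -0.079, 0.0674], [-0.0103, -0.0728, 0.0701]]
win 2561 [[0.032, -0.248, 0.021], [0.076, -0.003, 0.046], [0.078, 0.084, 0.112]]
```

Run:
```python
from h import *
import pickle
for n,f,box in (("wrist","w1",(60,170,230,330)),("scene","scene0",(380,455,310,400)),("side","side0",(405,445,130,195))):
    d=pickle.load(open(f+".pkl","rb")); d,W,ok=cloud(n,d); S=W.shape; q=w2r(W.reshape(-1,3)).reshape(S); c=d["color"].astype(int)
    v,u=np.mgrid[:400,:640]; b=ok&(u>box[0])&(u<box[1])&(v>box[2])&(v<box[3])
    red=b&(c[...,2]>1.8*c[...,1])&(c[...,2]>40)&(q[...,2]>.02)
    print(n,"red",red.sum(),np.round(np.percentile(q[red],[2,50,98],axis=0),3).tolist())
    bl=b&(c.max(-1)<55)&(q[...,2]>.11)&(q[...,2]<.25); 
    if bl.sum(): print("black",bl.sum(),np.round(np.percentile(q[bl],[2,50,98],axis=0),3).tolist())
```

```text
wrist red 2293 [[-0.033, -0.263, 0.024], [-0.02, -0.219, 0.08], [0.034, -0.21, 0.112]]
black 1446 [[-0.025, -0.272, 0.111], [0.007, -0.251, 0.151], [0.017, -0.217, 0.18]]
scene red 627 [[-0.03, -0.283, 0.07], [-0.014, -0.276, 0.101], [0.037, -0.213, 0.114]]
black 841 [[-0.011, -0.276, 0.117], [0.013, -0.26, 0.158], [0.028, -0.226, 0.186]]
side red 552 [[-0.037, -0.265, 0.023], [-0.029, -0.237, 0.069], [-0.018, -0.209, 0.112]]
black 231 [[-0.015, -0.268, 0.133], [0.006, -0.246, 0.155], [0.014, -0.219, 0.182]]
```

Emit:
{"op": "apply_moves", "data": {
  "rows": [
    {"xyz":[-40,-35,0],"turn":[0,0,0],"grip":0.5},
    {"xyz":[-75,-70,0],"turn":[0,0,0],"grip":0.5},
    {"xyz":[-108,-97,20],"turn":[0,0,0],"grip":0.5},
    {"xyz":[-108,-97,50],"turn":[0,0,0],"grip":0.5},
    {"xyz":[-108,-97,80],"turn":[0,0,0],"grip":0.5},
    {"xyz":[-108,-97,110],"turn":[0,0,0],"grip":0.5},
    {"xyz":[-108,-97,130],"turn":[0,0,0],"grip":0.5},
    {"xyz":[-108,-97,140],"turn":[0,0,0],"grip":0.5},
    {"xyz":[-108,-97,141],"turn":[0,0,0],"grip":0.5},
    {"xyz":[-108,-97,141],"turn":[0,0,0],"grip":0.5}
  ]
}}

```text
clock: 1.87
tcp_pos: [0.4319, -0.3498, 0.0541]
orientation: [-0.0, 0.602, 0.798, 0.0]
wrist_force: [0.3, -0.8, 0.9]
finger_gap: 0.0424
grip_force: 0.0
```

Emit:
{"op": "apply_moves", "data": {
  "rows": [
    {"xyz":[0,0,0],"turn":[0,0,0],"grip":0.05},
    {"xyz":[0,0,0],"turn":[0,0,0],"grip":0.05},
    {"xyz":[0,0,0],"turn":[0,0,0],"grip":0.05},
    {"xyz":[0,0,0],"turn":[0,0,0],"grip":0.05},
    {"xyz":[0,0,0],"turn":[0,0,0],"grip":0.05},
    {"xyz":[0,0,0],"turn":[0,0,0],"grip":0.05},
    {"xyz":[0,0,0],"turn":[0,0,0],"grip":0.05}
  ],
  "force": 20
}}

```text
clock: 2.45
tcp_pos: [0.4313, -0.3505, 0.0542]
orientation: [0.0, 0.603, 0.798, -0.0]
wrist_force: [0.3, 0.1, -0.7]
finger_gap: 0.0039
grip_force: 0.0
```

Run:
```python
from h import *
s,t,r=pose(); print(w2r(t)*1000); go(t,105.85)
```

```text
[[-12.77264989 -80.17416136  54.20310071]]
now [ 431.3 -350.5   54.2] move mm [0. 0. 0.] turn [0. 0. 0.] gap 3.9 F [ 0.3  0.1 -0.7] grip 0.0 t 2.5
```

Run:
```python
from h import *
d=imaging.read_camera("wrist"); s=imaging.read_camera("scene")
a=cv2.resize(d["color"][150:400,200:460],None,fx=1.9,fy=1.9,interpolation=cv2.INTER_CUBIC)
b=cv2.resize(s["color"][200:350,380:500],None,fx=2.5,fy=2.5,interpolation=cv2.INTER_CUBIC)
h=max(len(a),len(b)); f=lambda i:cv2.copyMakeBorder(i,0,h-len(i),0,0,0)
cv2.imwrite("pics/w2.png",np.hstack([f(a),f(b)])); print(a.shape,b.shape)
print(project("wrist",d,[r2w(-.014,-.081,.07),r2w(-.014,-.081,.046),r2w(-.014,-.1,.058)]))
```

```text
(475, 494, 3) (375, 300, 3)
[[322.2908939  236.34659588]
 [322.23670093 221.29527282]
 [291.10781562 228.30292706]]
```

View pics/w2.png

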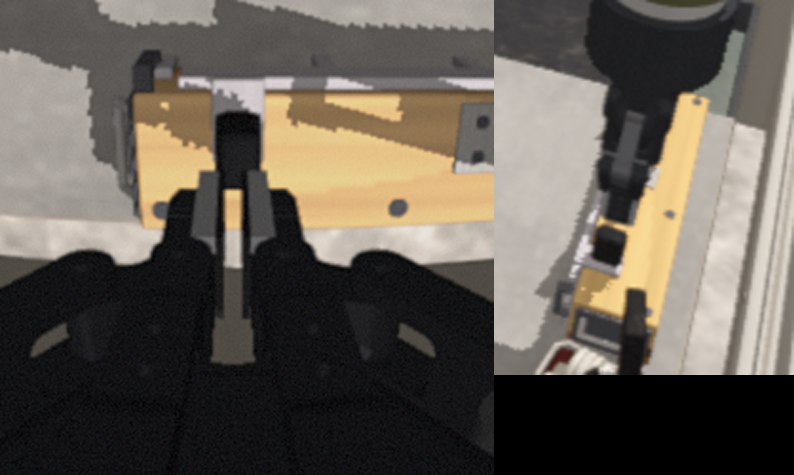

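The left crop shows the block at (238,150), with the fingers (205–270, 170–260) closed behind it on the window side, so they missed it. I'll measure both from depth.

Run:
```python
from h import *
import pickle
d,W,ok=cloud("wrist"); pickle.dump(d,open("w2.pkl","wb")); q=w2r(W.reshape(-1,3)).reshape(W.shape)*1000
for v in range(200,290,5):
    print(v,[ (u,)+tuple(int(round(x)) for x in q[v,u]) if ok[v,u] else (u,0) for u in (312,325,334)], d["color"][v,325].tolist())
s,t,r=pose(); print(t, s["joint_pos"])
# beech rack edge
c=d["color"].astype(int); m=ok&(c[...,2]>c[...,0]+50)&(abs(q[...,2]-40)<4); p=q[m]; print(np.percentile(p,[1,99],axis=0).round(1).tolist())
```

```text
200 [(312, -28, -88, 43), (325, -28, -79, 44), (334, -28, -74, 44)] [182, 181, 188]
205 [(312, -24, -88, 44), (325, -25, -79, 44), (334, -25, -74, 44)] [112, 111, 116]
210 [(312, -21, -88, 44), (325, -25, -79, 54), (334, -24, -74, 51)] [17, 18, 17]
215 [(312, -17, -88, 43), (325, -24, -79, 61), (334, -24, -74, 61)] [8, 12, 11]
220 [(312, -14, -88, 45), (325, -23, -80, 68), (334, -23, -74, 68)] [16, 16, 12]
225 [(312, -10, -88, 43), (325, -21, -80, 70), (334, -21, -74, 69)] [31, 26, 26]
230 [(312, -7, -88, 43), (325, -18, -80, 70), (334, -18, -74, 69)] [30, 30, 32]
235 [(312, -3, -88, 43), (325, -15, -79, 69), (334, -15, -74, 69)] [32, 30, 29]
240 [(312, -22, -86, 93), (325, -11, -79, 69), (334, -22, -75, 93)] [35, 32, 34]
245 [(312, -23, -86, 101), (325, -8, -79, 69), (334, -23, -76, 99)] [31, 32, 33]
250 [(312, -23, -86, 106), (325, 10, -79, 40), (334, -23, -76, 105)] [99, 140, 167]
255 [(312, -22, -86, 109), (325, 13, -79, 40), (334, -24, -76, 111)] [128, 184, 229]
260 [(312, -22, -86, 114), (325, 17, -79, 40), (334, -23, -76, 115)] [123, 180, 226]
265 [(312, -23, -85, 119), (325, 21, -79, 40), (334, -23, -76, 119)] [131, 188, 232]
270 [(312, -23, -85, 124), (325, 26, -79, 38), (334, -23, -76, 123)] [148, 186, 215]
275 [(312, -22, -85, 126), (325, 57, -79, -5), (334, -23, -77, 127)] [183, 193, 203]
280 [(312, -20, -85, 127), (325, 62, -79, -6), (334, -21, -77, 127)] [185, 195, 205]
285 [(312, -19, -85, 129), (325, 68, -79, -5), (334, -23, -77, 135)] [182, 190, 199]
[ 0.43122288 -0.3504363   0.05398061] [-8.26910848e-01  3.58170469e-01 -2.48562743e-01  9.64082596e-01
  4.06531197e-05  4.66967297e-01]
[[-26.6, -114.6, 37.7], [26.0, 115.2, 40.8]]
```

Run:
```python
from h import *
import pickle
d=pickle.load(open("side0.pkl","rb")); print(project("side",d,[[.574,0,.194],[.5315,0,.194],[.6165,0,.194]]))
d=pickle.load(open("scene0.pkl","rb")); print(project("scene",d,[[.574,0,.194],[.5315,0,.194],[.6165,0,.194]]))
d,W,ok=cloud("scene",d); v,u=np.mgrid[:400,:640]; m=ok&(u>280)&(u<350)&(v>20)&(v<125)&(abs(W[...,0]-.574)<.08)&(abs(W[...,1])<.05); P=W[m]; print(len(P), P[:,2].min()); 
o=np.argsort(P[:,2])[:200:20]; print(np.round(P[o],3))
d,W,ok=cloud("side",pickle.load(open("side0.pkl","rb"))); m=ok&(abs(W[...,0]-.574)<.08)&(abs(W[...,1])<.05)&(W[...,2]>.1); P=W[m]; o=np.argsort(P[:,2])[:200:20]; print(np.round(P[o],3))
d,W,ok=cloud("side"); m=ok&(abs(W[...,0]-.431)<.03)&(abs(W[...,1]+.35)<.03)&(W[...,2]>.06); P=W[m]; o=np.argsort(P[:,2])[:60:6]; print(np.round(P[o],3))
```

```text
[[292.39518473 160.01176183]
 [310.72986792 161.76002778]
 [274.45141214 158.30077035]]
[[315.51400329 130.97276627]
 [302.00436454 138.28779244]
 [328.20616345 124.10037793]]
3612 0.2422101189712405
[[ 0.618  0.005  0.242]
 [ 0.616  0.001  0.246]
 [ 0.617  0.006  0.249]
 [ 0.619  0.003  0.251]
 [ 0.527 -0.012  0.253]
 [ 0.615 -0.008  0.255]
 [ 0.528 -0.011  0.257]
 [ 0.615  0.003  0.259]
 [ 0.617 -0.006  0.26 ]
 [ 0.523 -0.011  0.263]]
[[ 0.617  0.004  0.244]
 [ 0.617 -0.009  0.248]
 [ 0.623  0.012  0.252]
 [ 0.521  0.007  0.254]
 [ 0.531  0.012  0.257]
 [ 0.526  0.012  0.259]
 [ 0.623  0.011  0.263]
 [ 0.521  0.007  0.265]
 [ 0.621  0.014  0.268]
 [ 0.518  0.     0.27 ]]
[[ 0.434 -0.338  0.06 ]
 [ 0.431 -0.34   0.063]
 [ 0.425 -0.338  0.068]
 [ 0.436 -0.35   0.069]
 [ 0.441 -0.357  0.089]
 [ 0.428 -0.343  0.095]
 [ 0.428 -0.348  0.096]
 [ 0.416 -0.346  0.098]
 [ 0.429 -0.352  0.102]
 [ 0.434 -0.336  0.103]]
```

All three cameras agree: with the fingers shut, their real ends sit about 35 mm short of the reported TCP. That contradicts the interface text, so I'll trust the images and correct every height by this offset.

Emit:
{"op": "apply_moves", "data": {
  "rows": [
    {"xyz":[1,1,0],"turn":[0,0,0],"grip":0.5},
    {"xyz":[1,1,0],"turn":[0,0,0],"grip":0.5},
    {"xyz":[1,1,0],"turn":[0,0,0],"grip":0.5},
    {"xyz":[1,1,0],"turn":[0,0,0],"grip":0.5},
    {"xyz":[1,1,10],"turn":[0,0,0],"grip":0.5},
    {"xyz":[1,1,20],"turn":[0,0,0],"grip":0.5},
    {"xyz":[1,1,28],"turn":[0,0,0],"grip":0.5},
    {"xyz":[1,1,35],"turn":[0,0,0],"grip":0.5},
    {"xyz":[1,1,35],"turn":[0,0,0],"grip":0.5}
  ]
}}

```text
clock: 3.4
tcp_pos: [0.4307, -0.3478, 0.0166]
orientation: [-0.002, 0.603, 0.798, 0.0]
wrist_force: [-0.2, 0.4, -1.1]
finger_gap: 0.0429
grip_force: 0.0
```

Emit:
{"op": "apply_moves", "data": {
  "rows": [
    {"xyz":[0,0,0],"turn":[0,0,0],"grip":0.05},
    {"xyz":[0,0,0],"turn":[0,0,0],"grip":0.05},
    {"xyz":[0,0,0],"turn":[0,0,0],"grip":0.05},
    {"xyz":[0,0,0],"turn":[0,0,0],"grip":0.05},
    {"xyz":[0,0,0],"turn":[0,0,0],"grip":0.05},
    {"xyz":[0,0,0],"turn":[0,0,0],"grip":0.05}
  ],
  "force": 20
}}

```text
clock: 3.9
tcp_pos: [0.4322, -0.3494, 0.0193]
orientation: [0.0, 0.603, 0.798, 0.0]
wrist_force: [0.8, 0.3, 0.0]
finger_gap: 0.0135
grip_force: 23.6
```

Emit:
{"op": "apply_moves", "data": {
  "rows": [
    {"xyz":[0,-5,0],"turn":[0,0,0],"grip":0.05},
    {"xyz":[0,-10,0],"turn":[0,0,0],"grip":0.05},
    {"xyz":[0,-15,0],"turn":[0,0,0],"grip":0.05},
    {"xyz":[0,-18,0],"turn":[0,0,0],"grip":0.05},
    {"xyz":[0,-20,0],"turn":[0,0,0],"grip":0.05},
    {"xyz":[0,-21,0],"turn":[0,0,0],"grip":0.05},
    {"xyz":[0,-22,0],"turn":[0,0,0],"grip":0.05},
    {"xyz":[0,-22,0],"turn":[0,0,0],"grip":0.05},
    {"xyz":[0,-22,0],"turn":[0,0,0],"grip":0.05}
  ]
}}

```text
clock: 4.65
tcp_pos: [0.4176, -0.3535, 0.0193]
orientation: [0.004, 0.601, 0.799, 0.006]
wrist_force: [24.4, 8.9, -9.5]
finger_gap: 0.0136
grip_force: 23.4
```

```bash
sed -i 's/^def go(p,theta):/TIP=.035\ndef go(p,theta): # p = wanted finger-end position\n    p=np.array(p)-[0,0,TIP]/' h.py
python3 - <<'E'
from h import *
s,t,r=pose(); print(w2r(t)*1000); go(t,105.85)
d=imaging.read_camera("scene"); cv2.imwrite("pics/s3.png",d["color"])
E
```

```text
[[-13.58767439 -94.15593599  19.27980653]]
now [ 417.6 -353.5   19.3] move mm [ 0.  -0.5 35. ] turn [0.014 0.    0.004] gap 13.6 F [24.4  8.9 -9.5] grip 23.4 t 4.7
```

The bar met its open stop (26 N along −y after about 15 mm). Relax, release and rise, then look down over the scrapers.

Emit:
{"op": "apply_moves", "data": {
  "rows": [
    {"xyz":[0,5,0],"turn":[0,0,0],"grip":0.05},
    {"xyz":[0,5,0],"turn":[0,0,0],"grip":0.45},
    {"xyz":[0,5,0],"turn":[0,0,0],"grip":0.45},
    {"xyz":[0,5,0],"turn":[0,0,0],"grip":0.45},
    {"xyz":[0,5,-30],"turn":[0,0,0],"grip":0.45},
    {"xyz":[0,5,-60],"turn":[0,0,0],"grip":0.45},
    {"xyz":[40,5,-90],"turn":[0,0,0],"grip":0.45},
    {"xyz":[80,5,-120],"turn":[0,0,0],"grip":0.45},
    {"xyz":[120,20,-150],"turn":[0,0,0],"grip":0.45},
    {"xyz":[160,40,-180],"turn":[0,0,0],"grip":0.45},
    {"xyz":[200,60,-190],"turn":[0,0,0],"grip":0.45},
    {"xyz":[235,80,-190],"turn":[0,0,0],"grip":0.45}
  ]
}}

```text
clock: 5.7
tcp_pos: [0.4159, -0.1439, 0.2041]
orientation: [0.002, 0.604, 0.797, -0.0]
wrist_force: [1.5, 0.4, -0.8]
finger_gap: 0.0381
grip_force: 0.0
```

Run:
```python
from h import *
import pickle
s,t,r=pose(); print(t)
d,W,ok=cloud("wrist"); pickle.dump(d,open("w3.pkl","wb")); cv2.imwrite("pics/w3.png",d["color"])
q=w2r(W.reshape(-1,3)).reshape(W.shape)*1000; c=d["color"].astype(int)
m=ok&(abs(q[...,0]+15)<20)&(abs(q[...,1]+95)<25)&(q[...,2]>50)&(q[...,2]<75)&(c.max(-1)<70); print("block",m.sum(),np.percentile(q[m],[2,50,98],axis=0).round(1).tolist() if m.any() else 0)
m=ok&(c[...,2]>c[...,0]+50)&(abs(q[...,2]-40)<5)&(abs(q[...,1])<130)&(abs(q[...,0])<40); p=q[m]; r=cv2.minAreaRect(np.ascontiguousarray(p[:,:2],np.float32)); print("rack",r)
```

```text
[ 0.41586886 -0.1439404   0.20405795]
block 176 [[-25.3, -100.5, 51.5], [-22.0, -94.0, 67.4], [-8.6, -88.1, 70.2]]
rack ((0.09766769409179688, -39.85118103027344), (139.41213989257812, 54.42805480957031), 89.57585906982422)
```

View pics/w3.png

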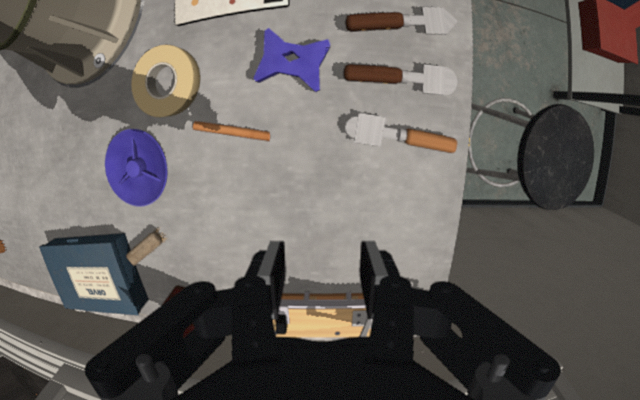

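Wrist view: scraper4 (round nose) is at (345–455, 115–150), half-round scraper1 at (345–455, 65–95), spear scraper3 at (345–455, 8–32). The block is now at rack y ≈ −94. I'll segment the handles for poses.

```bash
cat >> h.py <<'E'
def handles(n,d=None,zmin=.012):
    """list of (centre xy, yaw deg mod 180, length, width) of scraper handles"""
    d,W,ok=cloud(n,d); c=d["color"].astype(int)
    m=ok&(W[...,2]>zmin)&(W[...,2]<.032)&(c[...,2]>1.6*c[...,0])&(c[...,2]-c[...,0]>18)
    m&=(w2r(W.reshape(-1,3))[:,0].reshape(m.shape)<-.03)|(abs(w2r(W.reshape(-1,3))[:,1].reshape(m.shape))>.14)
    k,l,st,_=cv2.connectedComponentsWithStats(m.astype(np.uint8)); out=[]
    for i in range(1,k):
        if st[i,4]<60: continue
        p=W[l==i]; r=cv2.minAreaRect(np.ascontiguousarray(p[:,:2],np.float32)); (w,h),a=r[1],r[2]
        if w<h: w,h,a=h,w,a+90
        if .05<w<.1 and h<.035: out.append((np.array(r[0]),(a+90)%180-90,w,h,np.percentile(p[:,2],90),len(p)))
    return d,out
def show(o):
    for c,a,w,h,z,n in o: print("handle c",np.round(c*1000,1),"yaw %.1f"%a,"L %.1f W %.1f top %.1f n %d"%(w*1000,h*1000,z*1000,n),"rack",np.round(w2r(np.r_[c,0])[0,:2]*1000,1))
E
python3 - <<'E'
from h import *
import pickle
for n,f in (("wrist","w3"),("wrist","wrist0"),("side","side0"),("scene","scene0")):
    d,o=handles(n,pickle.load(open(f+".pkl","rb"))); print(f); show(o)
E
```

```text
w3
handle c [426.1  44.8] yaw 23.2 L 66.9 W 18.9 top 24.0 n 857 rack [-394.5   22.8]
handle c [441.1 -18.5] yaw 13.9 L 66.5 W 18.6 top 24.0 n 861 rack [-329.5   19.9]
handle c [534.4 -73. ] yaw 7.5 L 67.0 W 19.3 top 24.1 n 761 rack [-251.5   94.8]
wrist0
handle c [501.2 140.2] yaw 23.1 L 67.4 W 20.5 top 23.9 n 971 rack [-465.7  121.1]
handle c [427.8  46.6] yaw 23.5 L 65.4 W 18.7 top 23.8 n 748 rack [-395.7   25. ]
handle c [443.  -16.4] yaw 14.7 L 65.7 W 18.4 top 23.7 n 720 rack [-331.    22.3]
handle c [535.8 -71.4] yaw 6.8 L 66.9 W 18.3 top 23.7 n 831 rack [-252.8   96.7]
handle c [ 290.7 -388.5] yaw -36.4 L 70.0 W 32.7 top 29.8 n 245 rack [ -14.6 -225.8]
side0
handle c [535.2 -68.5] yaw 5.8 L 64.6 W 18.7 top 23.8 n 164 rack [-255.7   96.8]
handle c [441.  -10.1] yaw 14.1 L 62.2 W 16.2 top 24.0 n 186 rack [-337.6   22.1]
handle c [193.9 -51.9] yaw -6.4 L 86.7 W 32.3 top 23.0 n 155 rack [-364.8 -227. ]
handle c [426.   51.6] yaw 22.9 L 63.7 W 19.1 top 24.1 n 229 rack [-401.1   24.6]
handle c [500.5 144.9] yaw 18.8 L 67.0 W 20.7 top 23.9 n 294 rack [-470.4  121.7]
scene0
handle c [498.5 137.7] yaw 25.0 L 67.0 W 18.7 top 24.2 n 159 rack [-464.1  117.8]
handle c [532.9 -75.8] yaw 6.2 L 68.3 W 18.0 top 24.6 n 203 rack [-249.3   92.6]
handle c [424.1  42.7] yaw 22.0 L 68.7 W 15.8 top 24.5 n 214 rack [-393.    20.3]
handle c [438.8 -21.1] yaw 13.5 L 67.9 W 17.3 top 24.5 n 236 rack [-327.6   17. ]
handle c [ 172.3 -114.6] yaw -29.7 L 84.5 W 28.9 top 23.0 n 280 rack [-310.5 -264.8]
```

Run:
```python
from h import *
go([.5343,-.0725,.135],7.2)
```

```text
now [ 416.7 -136.9  204.9] move mm [ 29.2 130.3 105.5] turn [ 0.003 -0.005  1.726] gap 38.4 F [-1.   5.3  0.5] grip 0.0 t 5.8
```

Emit:
{"op": "apply_moves", "data": {
  "rows": [
    {"xyz":[0,5,0],"turn":[0,0,0.12],"grip":0.5},
    {"xyz":[5,15,0],"turn":[0,0,0.24],"grip":0.5},
    {"xyz":[8,28,0],"turn":[0,0,0.36],"grip":0.5},
    {"xyz":[10,40,0],"turn":[0,0,0.48],"grip":0.5},
    {"xyz":[13,52,0],"turn":[0,0,0.6],"grip":0.5},
    {"xyz":[15,64,0],"turn":[0,0,0.72],"grip":0.5},
    {"xyz":[18,76,10],"turn":[0,0,0.84],"grip":0.5},
    {"xyz":[20,88,20],"turn":[0,0,0.96],"grip":0.5},
    {"xyz":[23,100,30],"turn":[0,0,1.08],"grip":0.5},
    {"xyz":[25,112,40],"turn":[0,0,1.2],"grip":0.5},
    {"xyz":[27,124,50],"turn":[0,0,1.32],"grip":0.5},
    {"xyz":[29,130,60],"turn":[0,0,1.44],"grip":0.5}
  ]
}}

```text
clock: 6.75
tcp_pos: [0.5336, -0.0809, 0.1407]
orientation: [0.0, 0.98, 0.199, -0.0]
wrist_force: [1.4, -0.4, -0.3]
finger_gap: 0.0424
grip_force: 0.0
```

Emit:
{"op": "apply_moves", "data": {
  "rows": [
    {"xyz":[0,0,10],"turn":[0,0,0.1],"grip":0.5},
    {"xyz":[0,0,20],"turn":[0,0,0.2],"grip":0.5},
    {"xyz":[0,0,30],"turn":[0,0,0.28],"grip":0.5},
    {"xyz":[0,0,40],"turn":[0,0,0.286],"grip":0.5},
    {"xyz":[0,0,45],"turn":[0,0,0.286],"grip":0.5},
    {"xyz":[0,0,45],"turn":[0,0,0.286],"grip":0.5},
    {"xyz":[0,0,45],"turn":[0,0,0.286],"grip":0.5}
  ]
}}

```text
clock: 7.33
tcp_pos: [0.5327, -0.0808, 0.0964]
orientation: [-0.0, 0.998, 0.061, -0.0]
wrist_force: [1.0, -0.1, -0.4]
finger_gap: 0.043
grip_force: 0.0
```

Run:
```python
from h import *
d,o=handles("wrist"); show(o)
go([.5343,-.0725,.004],7.2)
```

```text
handle c [536.3 -73. ] yaw 7.5 L 68.4 W 19.5 top 23.7 n 1681 rack [-251.1   96.6]
handle c [501.8 138.8] yaw 21.9 L 67.0 W 19.6 top 23.5 n 1088 rack [-464.3  121.3]
now [533.2 -80.8  96.8] move mm [  2.1  -8.1 127.8] turn [ 0.    -0.    -0.003] gap 43.0 F [ 0.3 -0.1  0.5] grip 0.0 t 7.4
```

Emit:
{"op": "apply_moves", "data": {
  "rows": [
    {"xyz":[3.5,-7.5,20],"turn":[0,0,0],"grip":0.5},
    {"xyz":[3.5,-7.5,50],"turn":[0,0,0],"grip":0.5},
    {"xyz":[3.5,-7.5,80],"turn":[0,0,0],"grip":0.5},
    {"xyz":[3.5,-7.5,105],"turn":[0,0,0],"grip":0.5},
    {"xyz":[3.5,-7.5,120],"turn":[0,0,0],"grip":0.5},
    {"xyz":[3.5,-7.5,126],"turn":[0,0,0],"grip":0.5},
    {"xyz":[3.5,-7.5,126],"turn":[0,0,0],"grip":0.5}
  ]
}}

```text
clock: 7.97
tcp_pos: [0.5349, -0.0725, -0.0305]
orientation: [-0.0, 0.998, 0.061, -0.001]
wrist_force: [0.4, 0.3, 0.9]
finger_gap: 0.0429
grip_force: 0.0
```

Emit:
{"op": "apply_moves", "data": {
  "rows": [
    {"xyz":[0,0,0],"turn":[0,0,0],"grip":0.1},
    {"xyz":[0,0,0],"turn":[0,0,0],"grip":0.1},
    {"xyz":[0,0,0],"turn":[0,0,0],"grip":0.1},
    {"xyz":[0,0,0],"turn":[0,0,0],"grip":0.1},
    {"xyz":[0,0,0],"turn":[0,0,0],"grip":0.1},
    {"xyz":[0,0,0],"turn":[0,0,0],"grip":0.1}
  ],
  "force": 50
}}

```text
clock: 8.47
tcp_pos: [0.5374, -0.0732, -0.0278]
orientation: [0.001, 0.998, 0.061, 0.002]
wrist_force: [0.3, 0.1, 5.3]
finger_gap: 0.0186
grip_force: 50.3
```

Emit:
{"op": "apply_moves", "data": {
  "rows": [
    {"xyz":[0,0,-5],"turn":[0,0,0],"grip":0.1},
    {"xyz":[0,0,-15],"turn":[0,0,0],"grip":0.1},
    {"xyz":[0,0,-30],"turn":[0,0,0],"grip":0.1},
    {"xyz":[0,0,-30],"turn":[0,0,0],"grip":0.1},
    {"xyz":[0,0,-30],"turn":[0,0,0],"grip":0.1}
  ]
}}

```text
clock: 8.88
tcp_pos: [0.5367, -0.073, 0.0016]
orientation: [0.0, 0.998, 0.061, 0.001]
wrist_force: [0.5, 0.8, -1.4]
finger_gap: 0.0186
grip_force: 49.4
```

Run:
```python
from h import *
d=imaging.read_camera("wrist"); cv2.imwrite("pics/w4.png",d["color"])
go(r2w(-.150,.09,.04),105.85)
```

```text
now [536.  -72.7   0.8] move mm [  9.3 101.2  -4.2] turn [ 1.000e-03 -0.000e+00 -1.726e+00] gap 18.8 F [-0.7 -0.  -0.6] grip 49.4 t 8.9
```

View pics/w4.png

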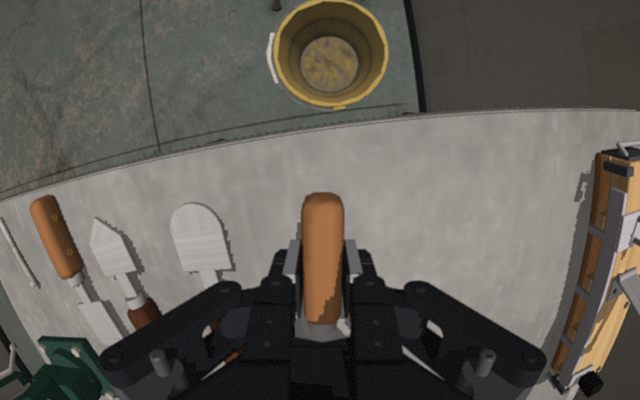

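The picture shows the handle held square between the pads at (322,255), with the blade under the gripper. I'll carry it to in front of slot 4.

Emit:
{"op": "apply_moves", "data": {
  "rows": [
    {"xyz":[0,5,-10],"turn":[0,0,-0.12],"grip":0.1},
    {"xyz":[0,15,-14],"turn":[0,0,-0.24],"grip":0.1},
    {"xyz":[2,22,-14],"turn":[0,0,-0.36],"grip":0.1},
    {"xyz":[3,30,-14],"turn":[0,0,-0.48],"grip":0.1},
    {"xyz":[4,38,-14],"turn":[0,0,-0.6],"grip":0.1},
    {"xyz":[5,46,-14],"turn":[0,0,-0.72],"grip":0.1},
    {"xyz":[6,54,-14],"turn":[0,0,-0.84],"grip":0.1},
    {"xyz":[7,62,-14],"turn":[0,0,-0.96],"grip":0.1},
    {"xyz":[7,70,-14],"turn":[0,0,-1.08],"grip":0.1},
    {"xyz":[7,78,-14],"turn":[0,0,-1.2],"grip":0.1},
    {"xyz":[7,86,-14],"turn":[0,0,-1.32],"grip":0.1},
    {"xyz":[7,86,-14],"turn":[0,0,-1.44],"grip":0.1}
  ]
}}

```text
clock: 9.93
tcp_pos: [0.5527, -0.1583, 0.0134]
orientation: [-0.0, 0.709, 0.706, -0.0]
wrist_force: [-0.2, -0.2, -0.8]
finger_gap: 0.0186
grip_force: 49.4
```

Emit:
{"op": "apply_moves", "data": {
  "rows": [
    {"xyz":[0,0,0],"turn":[0,0,-0.12],"grip":0.1},
    {"xyz":[0,0,0],"turn":[0,0,-0.24],"grip":0.1},
    {"xyz":[0,0,0],"turn":[0,0,-0.286],"grip":0.1},
    {"xyz":[0,0,10],"turn":[0,0,-0.286],"grip":0.1},
    {"xyz":[0,0,20],"turn":[0,0,-0.286],"grip":0.1},
    {"xyz":[0,0,20],"turn":[0,0,-0.286],"grip":0.1}
  ]
}}

```text
clock: 10.43
tcp_pos: [0.5507, -0.1561, -0.0088]
orientation: [-0.002, 0.603, 0.798, -0.001]
wrist_force: [-1.3, 0.1, -2.0]
finger_gap: 0.0186
grip_force: 49.3
```

Run:
```python
from h import *
import pickle
s,t,r=pose(); print(w2r(t)*1000); go(r2w(-.165,.09,.035),105.85)
d,W,ok=cloud("wrist"); pickle.dump(d,open("w5.pkl","wb")); 
b=cv2.resize(d["color"][120:400,160:520],None,fx=2.0,fy=2.0,interpolation=cv2.INTER_CUBIC)
cv2.imwrite("pics/w5.png",b)
d2=imaging.read_camera("scene"); pickle.dump(d2,open("s5.pkl","wb"))
q=w2r(W.reshape(-1,3)).reshape(W.shape)*1000; c=d["color"].astype(int)
m=ok&(c[...,2]>c[...,0]+50)&(abs(q[...,2]-40)<4)&(abs(q[...,1])<130)&(abs(q[...,0])<40); p=q[m]; rr=cv2.minAreaRect(np.ascontiguousarray(p[:,:2],np.float32)); print("rack",rr, p[:,1].max(), np.percentile(p[:,0],[1,99]))
_,o=handles("wrist",d,.008); show(o)
```

```text
[[-167.14205757   87.77621274   -8.84847112]]
now [ 550.7 -156.1   -8.8] move mm [-2.1  2.2 -8.9] turn [-0.004 -0.003 -0.001] gap 18.6 F [-1.3  0.1 -2. ] grip 49.3 t 10.4
rack ((-16.022716522216797, -112.55665588378906), (13.016202926635742, 2.760305881500244), 0.34686675667762756) -111.16842951085509 [-22.15596363  -9.56888297]
handle c [ 306.5 -128.2] yaw 5.4 L 77.3 W 10.1 top 10.7 n 608 rack [-260.7 -139.5]
```

View pics/w5.png

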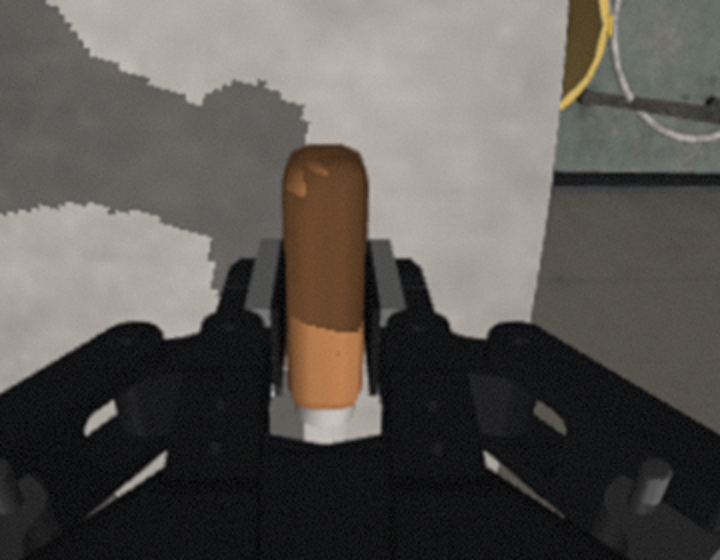

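The handle runs straight out of the pads at (325,275) in the crop and the blade is hidden by the gripper, so I'll check its line against the rack with the scene camera.

Run:
```python
from h import *
import pickle
for n,f in (("scene","s5"),("wrist","w5"),("side",None)):
    d,W,ok=cloud(n,pickle.load(open(f+".pkl","rb")) if f else None); q=w2r(W.reshape(-1,3)).reshape(W.shape)*1000; c=d["color"].astype(int)
    near=ok&(abs(q[...,1]-90)<40)
    m=near&(q[...,0]<-110)&(q[...,0]>-230)&(q[...,2]>12)&(q[...,2]<60)&(c[...,2]>1.5*c[...,0])&(c[...,2]-c[...,0]>15); p=q[m]
    print(n,len(p),np.percentile(p,[2,50,98],axis=0).round(1).tolist())
    t=p[p[:,2]>np.percentile(p[:,2],98)-5]; rr=cv2.minAreaRect(np.ascontiguousarray(t[:,:2],np.float32)); print("top",len(t),np.round(np.r_[rr[0],rr[1],rr[2]],1))
    m=near&(q[...,0]<-45)&(q[...,0]>-115)&(q[...,2]>20)&(q[...,2]<45)&(c.min(-1)>90); p=q[m]; print("blade",len(p),np.percentile(p,[2,50,98],axis=0).round(1).tolist() if len(p) else 0)
    m=ok&(c[...,2]>c[...,0]+50)&(abs(q[...,2]-40)<4)&(abs(q[...,1])<130)&(abs(q[...,0])<40); p=q[m]
    if len(p): print("rack y max/min, x", np.percentile(p[:,1],[.5,99.5]), np.percentile(p[:,0],[.5,99.5]))
```

```text
scene 227 [[-194.6, 74.6, 25.3], [-149.3, 78.0, 39.4], [-131.3, 92.3, 45.2]]
top 104 [-163.2   85.7   19.8   65.8   87.7]
blade 298 [[-112.7, 67.4, 30.4], [-84.3, 83.7, 33.4], [-59.4, 102.1, 35.6]]
rack y max/min, x [-117.74814024  115.70010777] [-26.12488915  26.77627913]
wrist 5051 [[-199.4, 77.9, 30.8], [-173.2, 87.0, 41.5], [-135.4, 96.2, 43.2]]
top 4563 [-165.3   87.    68.8   19.1    0.2]
blade 79 [[-114.9, 81.4, 31.2], [-113.3, 86.8, 32.5], [-111.4, 92.3, 33.7]]
rack y max/min, x [-113.9313961  -111.18753511] [-22.34457814  -9.53919272]
side 103 [[-203.2, 80.4, 27.2], [-188.2, 89.8, 42.1], [-137.2, 98.1, 45.1]]
top 69 [-166.1   89.8   16.9   74.1   88.2]
blade 46 [[-111.4, 78.0, 32.8], [-86.9, 87.5, 34.1], [-61.8, 96.6, 36.3]]
rack y max/min, x [-114.19023262  120.29902   ] [-26.04272229  26.76780432]
```

Relative to the rack, the scraper is 3–4 mm short in +y, and its underside is about 19 mm up. I'll correct that, lower it and feed it in.

Emit:
{"op": "apply_moves", "data": {
  "rows": [
    {"xyz":[0,3.5,9],"turn":[0,0,0],"grip":0.1},
    {"xyz":[0,3.5,17.5],"turn":[0,0,0],"grip":0.1},
    {"xyz":[-10,3.5,17.5],"turn":[0,0,0],"grip":0.1},
    {"xyz":[-20,3.5,17.5],"turn":[0,0,0],"grip":0.1},
    {"xyz":[-28,3.5,17.5],"turn":[0,0,0],"grip":0.1},
    {"xyz":[-36,3.5,17.5],"turn":[0,0,0],"grip":0.1},
    {"xyz":[-43,3.5,17.5],"turn":[0,0,0],"grip":0.1},
    {"xyz":[-50,3.5,17.5],"turn":[0,0,0],"grip":0.1}
  ]
}}

```text
clock: 11.25
tcp_pos: [0.5699, -0.2051, -0.0233]
orientation: [-0.0, 0.603, 0.798, 0.0]
wrist_force: [0.5, 1.4, -2.5]
finger_gap: 0.0189
grip_force: 55.1
```

Run:
```python
from h import *
s,t,r=pose(); print(w2r(t)*1000, s["ft_torque"]); go(r2w(-.0845,.091,.0085),105.85)
```

```text
[[-114.8331943    92.90385414  -23.31010323]] [ 0.43387718  0.1270287  -0.03818453]
now [ 569.9 -205.1  -23.3] move mm [-30.3  -1.9   3.2] turn [-0.    -0.001 -0.   ] gap 18.9 F [ 0.5  1.4 -2.5] grip 55.1 t 11.2
```

Emit:
{"op": "apply_moves", "data": {
  "rows": [
    {"xyz":[-7,-1,1.5],"turn":[0,0,0],"grip":0.1},
    {"xyz":[-14,-1,2],"turn":[0,0,0],"grip":0.1},
    {"xyz":[-20,-1,2],"turn":[0,0,0],"grip":0.1},
    {"xyz":[-25,-1,2],"turn":[0,0,0],"grip":0.1},
    {"xyz":[-29,-1,2],"turn":[0,0,0],"grip":0.1},
    {"xyz":[-32,-1,2],"turn":[0,0,0],"grip":0.1},
    {"xyz":[-33,-1,2],"turn":[0,0,0],"grip":0.1},
    {"xyz":[-33,-1,2],"turn":[0,0,0],"grip":0.1}
  ]
}}

```text
clock: 11.92
tcp_pos: [0.5763, -0.2316, -0.0257]
orientation: [-0.004, 0.602, 0.799, 0.002]
wrist_force: [-1.9, 12.6, 4.1]
finger_gap: 0.0189
grip_force: 56.1
```

Run:
```python
from h import *
import pickle
s,t,r=pose(); print(w2r(t)*1000); go(r2w(-.0845,.091,.0085),105.85)
for n in ("scene","wrist"):
    d,W,ok=cloud(n); q=w2r(W.reshape(-1,3)).reshape(W.shape)*1000; c=d["color"].astype(int)
    m=ok&(abs(q[...,1]-90)<25)&(q[...,0]<-40)&(q[...,0]>-140)&(q[...,2]>12)&(q[...,2]<32)&(c[...,2]>1.5*c[...,0])&(c[...,2]-c[...,0]>15); p=q[m]
    print(n,len(p),np.percentile(p,[2,50,98],axis=0).round(1).tolist())
```

```text
[[-87.56776577  91.7808249  -25.66110134]]
now [ 576.3 -231.6  -25.7] move mm [-3.1 -0.8  0.8] turn [-0.001 -0.009  0.003] gap 18.9 F [-1.9 12.6  4.1] grip 56.1 t 11.9
scene 208 [[-116.3, 78.4, 12.5], [-70.5, 82.3, 23.5], [-51.9, 96.1, 27.4]]
wrist 5020 [[-119.5, 81.8, 16.9], [-92.8, 90.8, 24.7], [-55.4, 100.1, 26.5]]
```

Emit:
{"op": "apply_moves", "data": {
  "rows": [
    {"xyz":[-2,0,0],"turn":[0,0,0],"grip":0.1},
    {"xyz":[-4,0,0],"turn":[0,0,0],"grip":0.1},
    {"xyz":[-4,0,0],"turn":[0,0,0],"grip":0.1}
  ]
}}

```text
clock: 12.27
tcp_pos: [0.5754, -0.2319, -0.0265]
orientation: [-0.007, 0.601, 0.799, 0.003]
wrist_force: [-4.4, 21.1, 4.4]
finger_gap: 0.0185
grip_force: 56.3
```

Emit:
{"op": "apply_moves", "data": {
  "rows": [
    {"xyz":[4,0,0],"turn":[0,0,0],"grip":0.1},
    {"xyz":[4,0,0],"turn":[0,0,0],"grip":0.4},
    {"xyz":[4,0,0],"turn":[0,0,0],"grip":0.4},
    {"xyz":[4,0,0],"turn":[0,0,0],"grip":0.4},
    {"xyz":[4,0,-20],"turn":[0,0,0],"grip":0.4},
    {"xyz":[4,0,-50],"turn":[0,0,0],"grip":0.4},
    {"xyz":[4,0,-85],"turn":[0,0,0],"grip":0.4},
    {"xyz":[30,0,-120],"turn":[0,0,0],"grip":0.4},
    {"xyz":[60,0,-130],"turn":[0,0,0],"grip":0.4},
    {"xyz":[60,0,-130],"turn":[0,0,0],"grip":0.4}
  ]
}}

```text
clock: 13.1
tcp_pos: [0.5641, -0.1804, 0.11]
orientation: [0.003, 0.602, 0.799, 0.001]
wrist_force: [-0.8, 0.6, -0.7]
finger_gap: 0.0346
grip_force: 0.0
```

Run:
```python
from h import *
import pickle
d,o=handles("wrist"); print("wrist"); show(o); pickle.dump(d,open("w6.pkl","wb"))
d,o=handles("scene"); print("scene"); show(o)
c,a=o[0][0],0
go([.501,.139,.135],203)
go([.441,-.0185,.135],193.9)
```

```text
wrist
handle c [ 575.1 -232.8] yaw -73.6 L 68.2 W 18.3 top 24.1 n 1278 rack [-86.7  90.3]
scene
handle c [499.5 138.2] yaw 25.1 L 67.3 W 18.5 top 24.5 n 159 rack [-464.3  118.9]
handle c [424.6  42.8] yaw 22.3 L 69.7 W 16.7 top 24.6 n 211 rack [-392.9   20.8]
handle c [439.  -20.9] yaw 13.9 L 66.6 W 17.1 top 24.5 n 235 rack [-327.7   17.3]
handle c [ 573.2 -236.1] yaw -75.7 L 66.0 W 20.8 top 24.5 n 321 rack [-84.1  87.6]
now [ 563.7 -182.6  106.5] move mm [326.5  27.9   5.7] turn [-0.     0.004 -1.694] gap 34.3 F [-0.5 -0.5  0.3] grip 0.0 t 13.2
now [ 563.7 -182.6  106.5] move mm [191.5 -73.    5.9] turn [-0.     0.004 -1.535] gap 34.3 F [-0.5 -0.5  0.3] grip 0.0 t 13.2
```

Scraper4 is home in slot 4 (handle at rack x ≈ −84 against −83 nominal, 21 N at the stop). Next is scraper1.

Emit:
{"op": "apply_moves", "data": {
  "rows": [
    {"xyz":[25,-5,0],"turn":[0,0,-0.12],"grip":0.5},
    {"xyz":[50,-15,0],"turn":[0,0,-0.24],"grip":0.5},
    {"xyz":[75,-25,0],"turn":[0,0,-0.36],"grip":0.5},
    {"xyz":[100,-35,0],"turn":[0,0,-0.48],"grip":0.5},
    {"xyz":[120,-45,0],"turn":[0,0,-0.6],"grip":0.5},
    {"xyz":[140,-55,0],"turn":[0,0,-0.72],"grip":0.5},
    {"xyz":[160,-65,0],"turn":[0,0,-0.84],"grip":0.5},
    {"xyz":[180,-73,0],"turn":[0,0,-0.96],"grip":0.5},
    {"xyz":[191,-73,0],"turn":[0,0,-1.08],"grip":0.5},
    {"xyz":[191,-73,0],"turn":[0,0,-1.2],"grip":0.5},
    {"xyz":[191,-73,0],"turn":[0,0,-1.32],"grip":0.5},
    {"xyz":[191,-73,0],"turn":[0,0,-1.44],"grip":0.5}
  ]
}}

```text
clock: 14.2
tcp_pos: [0.4405, -0.0194, 0.1042]
orientation: [-0.0, -0.076, 0.997, -0.0]
wrist_force: [-0.8, -0.8, -0.5]
finger_gap: 0.0427
grip_force: 0.0
```

Emit:
{"op": "apply_moves", "data": {
  "rows": [
    {"xyz":[0,0,0],"turn":[0,0,0.05],"grip":0.5},
    {"xyz":[0,0,0],"turn":[0,0,0.09],"grip":0.5},
    {"xyz":[0,0,0],"turn":[0,0,0.09],"grip":0.5},
    {"xyz":[0,0,0],"turn":[0,0,0.09],"grip":0.5}
  ]
}}

```text
clock: 14.53
tcp_pos: [0.4405, -0.0194, 0.1043]
orientation: [-0.0, -0.028, 1.0, -0.0]
wrist_force: [-0.0, 0.6, -0.5]
finger_gap: 0.0428
grip_force: 0.0
```

Run:
```python
from h import *
d,o=handles("wrist"); show(o); c=min(o,key=lambda e:np.hypot(*(e[0]-[.441,-.018])))
go(np.r_[c[0],.005],c[1]+180)
```

```text
handle c [425.1  45.2] yaw 22.4 L 67.4 W 19.5 top 23.9 n 1516 rack [-395.2   21.9]
handle c [440.2 -18.1] yaw 14.2 L 67.3 W 18.6 top 23.9 n 1493 rack [-330.1   19.2]
handle c [500.  138.6] yaw 23.0 L 67.3 W 18.9 top 23.9 n 975 rack [-464.5  119.5]
handle c [ 573.7 -233.1] yaw -73.6 L 68.7 W 19.1 top 24.0 n 721 rack [-86.9  88.9]
now [440.4 -19.3 104.4] move mm [  0.    1.2 134.4] turn [ 0.    -0.001 -0.191] gap 43.0 F [ 0.3 -0.4 -0.2] grip 0.0 t 14.6
```

Emit:
{"op": "apply_moves", "data": {
  "rows": [
    {"xyz":[0,1,20],"turn":[0,0,-0.1],"grip":0.5},
    {"xyz":[0,1,50],"turn":[0,0,-0.191],"grip":0.5},
    {"xyz":[0,1,85],"turn":[0,0,-0.191],"grip":0.5},
    {"xyz":[0,1,110],"turn":[0,0,-0.191],"grip":0.5},
    {"xyz":[0,1,128],"turn":[0,0,-0.191],"grip":0.5},
    {"xyz":[0,1,133],"turn":[0,0,-0.191],"grip":0.5},
    {"xyz":[0,1,133],"turn":[0,0,-0.191],"grip":0.5},
    {"xyz":[0,1,133],"turn":[0,0,-0.191],"grip":0.1},
    {"xyz":[0,1,133],"turn":[0,0,-0.191],"grip":0.1},
    {"xyz":[0,1,133],"turn":[0,0,-0.191],"grip":0.1},
    {"xyz":[0,1,133],"turn":[0,0,-0.191],"grip":0.1},
    {"xyz":[0,1,133],"turn":[0,0,-0.191],"grip":0.1}
  ],
  "force": 50
}}

```text
clock: 15.58
tcp_pos: [0.4419, -0.0181, -0.0267]
orientation: [0.002, -0.123, 0.992, -0.001]
wrist_force: [-0.9, 0.5, 7.7]
finger_gap: 0.0188
grip_force: 50.1
```

Emit:
{"op": "apply_moves", "data": {
  "rows": [
    {"xyz":[0,0,0],"turn":[0,0,0],"grip":0.1},
    {"xyz":[0,0,-15],"turn":[0,0,0],"grip":0.1},
    {"xyz":[0,0,-30],"turn":[0,0,0],"grip":0.1},
    {"xyz":[0,0,-45],"turn":[0,0,0],"grip":0.1},
    {"xyz":[0,0,-45],"turn":[0,0,0],"grip":0.1}
  ]
}}

```text
clock: 16.0
tcp_pos: [0.4425, -0.0181, 0.0195]
orientation: [0.002, -0.123, 0.992, -0.001]
wrist_force: [-0.0, 0.5, -0.5]
finger_gap: 0.0189
grip_force: 49.2
```

Run:
```python
from h import *
go(r2w(-.165,.031,.035),105.85)
```

```text
now [442.5 -18.1  19.5] move mm [ -14.3 -164.1   19.9] turn [0.002 0.005 1.542] gap 18.9 F [-0.   0.5 -0.5] grip 49.2 t 16.0
```

Emit:
{"op": "apply_moves", "data": {
  "rows": [
    {"xyz":[-1,-10,0],"turn":[0,0,0.12],"grip":0.1},
    {"xyz":[-2,-25,0],"turn":[0,0,0.24],"grip":0.1},
    {"xyz":[-4,-40,0],"turn":[0,0,0.36],"grip":0.1},
    {"xyz":[-5,-55,0],"turn":[0,0,0.48],"grip":0.1},
    {"xyz":[-6,-70,0],"turn":[0,0,0.6],"grip":0.1},
    {"xyz":[-8,-85,0],"turn":[0,0,0.72],"grip":0.1},
    {"xyz":[-9,-100,0],"turn":[0,0,0.84],"grip":0.1},
    {"xyz":[-10,-115,0],"turn":[0,0,0.96],"grip":0.1},
    {"xyz":[-12,-130,0],"turn":[0,0,1.08],"grip":0.1},
    {"xyz":[-13,-145,0],"turn":[0,0,1.2],"grip":0.1},
    {"xyz":[-14,-155,0],"turn":[0,0,1.32],"grip":0.1},
    {"xyz":[-14,-164,0],"turn":[0,0,1.44],"grip":0.1}
  ]
}}

```text
clock: 17.0
tcp_pos: [0.4941, -0.1741, 0.0161]
orientation: [-0.0, 0.564, 0.826, 0.0]
wrist_force: [-0.6, -0.2, -0.9]
finger_gap: 0.0187
grip_force: 49.2
```

Emit:
{"op": "apply_moves", "data": {
  "rows": [
    {"xyz":[0,0,0],"turn":[0,0,0.102],"grip":0.1},
    {"xyz":[0,0,10],"turn":[0,0,0.102],"grip":0.1},
    {"xyz":[0,0,20],"turn":[0,0,0.102],"grip":0.1},
    {"xyz":[0,0,28],"turn":[0,0,0.102],"grip":0.1},
    {"xyz":[0,0,28],"turn":[0,0,0.102],"grip":0.1}
  ]
}}

```text
clock: 17.42
tcp_pos: [0.4918, -0.1718, -0.0139]
orientation: [-0.002, 0.602, 0.798, -0.0]
wrist_force: [-0.8, -0.5, -1.4]
finger_gap: 0.0185
grip_force: 49.1
```

```bash
cat >> h.py <<'E'
def held(y):
    for n in ("scene","wrist"):
        d,W,ok=cloud(n); q=w2r(W.reshape(-1,3)).reshape(W.shape)*1000; c=d["color"].astype(int)
        near=ok&(abs(q[...,1]-y)<28)
        m=near&(q[...,0]<-110)&(q[...,0]>-230)&(q[...,2]>12)&(q[...,2]<60)&(c[...,2]>1.5*c[...,0])&(c[...,2]-c[...,0]>15); p=q[m]
        t=p[p[:,2]>np.percentile(p[:,2],98)-5]; rr=cv2.minAreaRect(np.ascontiguousarray(t[:,:2],np.float32)); print(n,"handle top",len(t),np.round(np.r_[rr[0],rr[1],rr[2]],1),"z98",np.percentile(p[:,2],98).round(1))
        m=near&(q[...,0]<-47)&(q[...,0]>-115)&(q[...,2]>8)&(q[...,2]<45)&(c.min(-1)>80)&(c.max(-1)-c.min(-1)<25)&(q[...,2]>np.percentile(p[:,2],98)-18); b=q[m]; 
        if len(b)>20: print("blade",len(b),np.percentile(b,[2,50,98],axis=0).round(1).tolist())
    s,t,r=pose(); print("TCP rack",(w2r(t)*1000).round(1))
E
python3 - <<'E'
from h import *
held(30); go(r2w(-.165,.031,.0085),105.85)
E
```

```text
scene handle top 117 [-164.6   22.2   63.9   21.5    7.9] z98 37.7
blade 353 [[-112.7, 6.4, 22.9], [-84.4, 22.9, 26.1], [-60.3, 41.9, 27.9]]
wrist handle top 4408 [-166.5   26.4   67.1   18.8    0.9] z98 38.0
blade 98 [[-114.9, 20.5, 26.1], [-113.0, 26.4, 26.9], [-110.4, 32.2, 28.0]]
TCP rack [[-167.1   27.9  -12.1]]
now [ 493.1 -172.5  -12.1] move mm [-2.2  3.1 14.3] turn [-0.002 -0.002  0.001] gap 18.5 F [-0.6  0.4 -1.4] grip 49.1 t 17.5
```

Emit:
{"op": "apply_moves", "data": {
  "rows": [
    {"xyz":[0,3.3,7],"turn":[0,0,0],"grip":0.1},
    {"xyz":[0,3.3,13],"turn":[0,0,0],"grip":0.1},
    {"xyz":[-10,3.3,13],"turn":[0,0,0],"grip":0.1},
    {"xyz":[-20,3.3,13],"turn":[0,0,0],"grip":0.1},
    {"xyz":[-28,3.3,13],"turn":[0,0,0],"grip":0.1},
    {"xyz":[-36,3.3,13],"turn":[0,0,0],"grip":0.1},
    {"xyz":[-43,3.3,13],"turn":[0,0,0],"grip":0.1},
    {"xyz":[-50,3.3,13],"turn":[0,0,0],"grip":0.1},
    {"xyz":[-50,3.3,13],"turn":[0,0,0],"grip":0.1}
  ]
}}

```text
clock: 18.27
tcp_pos: [0.5117, -0.2225, -0.0238]
orientation: [0.001, 0.604, 0.797, -0.0]
wrist_force: [0.2, 0.6, -1.4]
finger_gap: 0.0185
grip_force: 49.1
```

Run:
```python
from h import *
s,t,r=pose(); print(w2r(t)*1000, s["ft_torque"]); go(r2w(-.0845,.0315,.0085),105.85)
```

```text
[[-113.95338099   32.12559754  -23.79852139]] [-0.00962103  0.00103419 -0.02615637]
now [ 511.7 -222.5  -23.8] move mm [-29.5  -0.6   2.7] turn [ 0.001  0.001 -0.002] gap 18.5 F [ 0.2  0.6 -1.4] grip 49.1 t 18.3
```

Inside the slot with no side force; feed it home, release and rise.

Emit:
{"op": "apply_moves", "data": {
  "rows": [
    {"xyz":[-7,0,1.5],"turn":[0,0,0],"grip":0.1},
    {"xyz":[-14,0,1.5],"turn":[0,0,0],"grip":0.1},
    {"xyz":[-20,0,1.5],"turn":[0,0,0],"grip":0.1},
    {"xyz":[-25,0,1.5],"turn":[0,0,0],"grip":0.1},
    {"xyz":[-29,0,1.5],"turn":[0,0,0],"grip":0.1},
    {"xyz":[-32,0,1.5],"turn":[0,0,0],"grip":0.1},
    {"xyz":[-34,0,1.5],"turn":[0,0,0],"grip":0.1},
    {"xyz":[-36,0,1.5],"turn":[0,0,0],"grip":0.1},
    {"xyz":[-36,0,1.5],"turn":[0,0,0],"grip":0.1}
  ]
}}

```text
clock: 19.02
tcp_pos: [0.5179, -0.2482, -0.0265]
orientation: [-0.005, 0.602, 0.799, 0.004]
wrist_force: [-2.9, 18.0, 6.4]
finger_gap: 0.0188
grip_force: 50.1
```

Run:
```python
from h import *
s,t,r=pose(); print(w2r(t)*1000, s["ft_torque"]); go(r2w(-.0845,.0315,.0085),105.85)
```

```text
[[-87.49708399  31.09142129 -26.52857144]] [3.05611895 0.44190602 0.14965551]
now [ 517.9 -248.2  -26.5] move mm [-3.   0.4 -0.1] turn [-0.001 -0.013  0.003] gap 18.8 F [-2.9 18.   6.4] grip 50.1 t 19.0
```

Emit:
{"op": "apply_moves", "data": {
  "rows": [
    {"xyz":[4,0,0],"turn":[0,0,0],"grip":0.1},
    {"xyz":[4,0,0],"turn":[0,0,0],"grip":0.4},
    {"xyz":[4,0,0],"turn":[0,0,0],"grip":0.4},
    {"xyz":[4,0,0],"turn":[0,0,0],"grip":0.4},
    {"xyz":[4,0,-20],"turn":[0,0,0],"grip":0.4},
    {"xyz":[4,0,-50],"turn":[0,0,0],"grip":0.4},
    {"xyz":[4,0,-85],"turn":[0,0,0],"grip":0.4},
    {"xyz":[30,0,-120],"turn":[0,0,0],"grip":0.4},
    {"xyz":[60,0,-130],"turn":[0,0,0],"grip":0.4},
    {"xyz":[60,0,-130],"turn":[0,0,0],"grip":0.4}
  ]
}}

```text
clock: 19.85
tcp_pos: [0.5051, -0.1954, 0.1087]
orientation: [0.002, 0.602, 0.798, 0.001]
wrist_force: [-0.2, 0.9, 0.2]
finger_gap: 0.0345
grip_force: 0.0
```

Run:
```python
from h import *
d,o=handles("wrist"); print("wrist"); show(o)
d,o=handles("scene"); print("scene"); show(o)
go([.4255,.0452,.135],202.7)
```

```text
wrist
handle c [ 517.3 -248.4] yaw -73.8 L 67.6 W 17.8 top 23.8 n 1242 rack [-87.5  30.4]
handle c [ 572.4 -224.6] yaw -73.0 L 51.0 W 20.0 top 24.2 n 835 rack [-95.4  89.9]
scene
handle c [498.6 138.5] yaw 22.3 L 66.6 W 19.1 top 24.1 n 158 rack [-464.8  118.1]
handle c [424.1  42.9] yaw 23.1 L 67.9 W 16.5 top 24.5 n 211 rack [-393.1   20.4]
handle c [ 573.4 -235.7] yaw -73.0 L 66.0 W 21.1 top 24.6 n 312 rack [-84.4  87.9]
handle c [ 515.1 -252.1] yaw -73.7 L 65.0 W 19.1 top 24.5 n 330 rack [-84.5  27.3]
handle c [ 173.5 -114. ] yaw -27.8 L 85.5 W 31.2 top 25.0 n 630 rack [-310.7 -263.5]
now [ 505.  -197.7  105.6] move mm [255.4 -10.1   5. ] turn [-1.00e-03  3.00e-03 -1.69e+00] gap 34.3 F [-0.1 -0.7 -0.7] grip 0.0 t 19.9
```

Emit:
{"op": "apply_moves", "data": {
  "rows": [
    {"xyz":[25,0,0],"turn":[0,0,-0.12],"grip":0.5},
    {"xyz":[50,0,0],"turn":[0,0,-0.24],"grip":0.5},
    {"xyz":[75,0,0],"turn":[0,0,-0.36],"grip":0.5},
    {"xyz":[100,0,0],"turn":[0,0,-0.48],"grip":0.5},
    {"xyz":[125,0,0],"turn":[0,0,-0.6],"grip":0.5},
    {"xyz":[150,-2,0],"turn":[0,0,-0.72],"grip":0.5},
    {"xyz":[175,-4,0],"turn":[0,0,-0.84],"grip":0.5},
    {"xyz":[200,-6,0],"turn":[0,0,-0.96],"grip":0.5},
    {"xyz":[225,-8,0],"turn":[0,0,-1.08],"grip":0.5},
    {"xyz":[250,-10,0],"turn":[0,0,-1.2],"grip":0.5},
    {"xyz":[255,-10,0],"turn":[0,0,-1.32],"grip":0.5},
    {"xyz":[255,-10,0],"turn":[0,0,-1.44],"grip":0.5}
  ]
}}

```text
clock: 20.95
tcp_pos: [0.4246, 0.0459, 0.1034]
orientation: [-0.001, -0.076, 0.997, 0.0]
wrist_force: [0.6, 0.1, -0.2]
finger_gap: 0.0427
grip_force: 0.0
```

Emit:
{"op": "apply_moves", "data": {
  "rows": [
    {"xyz":[0,0,0],"turn":[0,0,-0.12],"grip":0.5},
    {"xyz":[0,0,0],"turn":[0,0,-0.25],"grip":0.5},
    {"xyz":[0,0,0],"turn":[0,0,-0.25],"grip":0.5},
    {"xyz":[0,0,0],"turn":[0,0,-0.25],"grip":0.5}
  ]
}}

```text
clock: 21.28
tcp_pos: [0.4255, 0.0446, 0.1037]
orientation: [-0.0, -0.194, 0.981, -0.0]
wrist_force: [0.0, -0.4, 0.2]
finger_gap: 0.043
grip_force: 0.0
```

Run:
```python
from h import *
d,o=handles("wrist"); show(o); c=min(o,key=lambda e:np.hypot(*(e[0]-[.4255,.045])))
go(np.r_[c[0],.005],c[1]+180)
```

```text
handle c [425.2  45.9] yaw 23.1 L 67.1 W 18.3 top 23.9 n 1504 rack [-395.8   22.3]
handle c [ 515.8 -248.5] yaw -73.6 L 68.1 W 17.7 top 23.8 n 596 rack [-87.8  29. ]
handle c [ 573.9 -232.7] yaw -73.3 L 69.1 W 19.3 top 24.0 n 633 rack [-87.2  89.2]
now [425.3  44.7 103.8] move mm [ -0.5   1.2 133.8] turn [ 0.    -0.001 -0.012] gap 42.9 F [ 0.1 -0.5 -0.4] grip 0.0 t 21.3
```

Emit:
{"op": "apply_moves", "data": {
  "rows": [
    {"xyz":[-0.5,1,25],"turn":[0,0,-0.01],"grip":0.5},
    {"xyz":[-0.5,1,55],"turn":[0,0,-0.01],"grip":0.5},
    {"xyz":[-0.5,1,85],"turn":[0,0,-0.01],"grip":0.5},
    {"xyz":[-0.5,1,110],"turn":[0,0,-0.01],"grip":0.5},
    {"xyz":[-0.5,1,127],"turn":[0,0,-0.01],"grip":0.5},
    {"xyz":[-0.5,1,132],"turn":[0,0,-0.01],"grip":0.5},
    {"xyz":[-0.5,1,132],"turn":[0,0,-0.01],"grip":0.5},
    {"xyz":[-0.5,1,132],"turn":[0,0,-0.01],"grip":0.1},
    {"xyz":[-0.5,1,132],"turn":[0,0,-0.01],"grip":0.1},
    {"xyz":[-0.5,1,132],"turn":[0,0,-0.01],"grip":0.1},
    {"xyz":[-0.5,1,132],"turn":[0,0,-0.01],"grip":0.1},
    {"xyz":[-0.5,1,132],"turn":[0,0,-0.01],"grip":0.1}
  ],
  "force": 50
}}

```text
clock: 22.33
tcp_pos: [0.4267, 0.0462, -0.0263]
orientation: [0.001, -0.201, 0.98, -0.0]
wrist_force: [-1.7, -0.7, 5.6]
finger_gap: 0.0187
grip_force: 50.0
```

Emit:
{"op": "apply_moves", "data": {
  "rows": [
    {"xyz":[0,0,0],"turn":[0,0,0],"grip":0.1},
    {"xyz":[0,0,-15],"turn":[0,0,0],"grip":0.1},
    {"xyz":[0,0,-30],"turn":[0,0,0],"grip":0.1},
    {"xyz":[0,0,-45],"turn":[0,0,0],"grip":0.1},
    {"xyz":[0,0,-45],"turn":[0,0,0],"grip":0.1}
  ]
}}

```text
clock: 22.75
tcp_pos: [0.4275, 0.0462, 0.02]
orientation: [0.002, -0.201, 0.98, -0.001]
wrist_force: [1.1, 0.1, -0.6]
finger_gap: 0.0186
grip_force: 49.1
```

Run:
```python
from h import *
go(r2w(-.165,-.029,.055),105.85)
```

```text
now [427.5  46.2  20. ] move mm [ 8.270e+01 -2.217e+02  1.000e-01] turn [0.002 0.005 1.699] gap 18.6 F [ 1.1  0.1 -0.6] grip 49.1 t 22.8
```

Emit:
{"op": "apply_moves", "data": {
  "rows": [
    {"xyz":[6,-18,0],"turn":[0,0,0.12],"grip":0.1},
    {"xyz":[13,-36,0],"turn":[0,0,0.24],"grip":0.1},
    {"xyz":[20,-54,0],"turn":[0,0,0.36],"grip":0.1},
    {"xyz":[27,-72,0],"turn":[0,0,0.48],"grip":0.1},
    {"xyz":[34,-90,0],"turn":[0,0,0.6],"grip":0.1},
    {"xyz":[41,-108,0],"turn":[0,0,0.72],"grip":0.1},
    {"xyz":[48,-127,0],"turn":[0,0,0.84],"grip":0.1},
    {"xyz":[55,-146,0],"turn":[0,0,0.96],"grip":0.1},
    {"xyz":[62,-165,0],"turn":[0,0,1.08],"grip":0.1},
    {"xyz":[69,-184,0],"turn":[0,0,1.2],"grip":0.1},
    {"xyz":[76,-203,0],"turn":[0,0,1.32],"grip":0.1},
    {"xyz":[82,-220,0],"turn":[0,0,1.44],"grip":0.1}
  ]
}}

```text
clock: 23.75
tcp_pos: [0.4364, -0.1893, 0.0167]
orientation: [-0.0, 0.497, 0.868, -0.0]
wrist_force: [-0.5, -0.0, -0.9]
finger_gap: 0.0187
grip_force: 49.1
```

Emit:
{"op": "apply_moves", "data": {
  "rows": [
    {"xyz":[0,0,0],"turn":[0,0,0.12],"grip":0.1},
    {"xyz":[0,0,0],"turn":[0,0,0.256],"grip":0.1},
    {"xyz":[0,0,8],"turn":[0,0,0.256],"grip":0.1},
    {"xyz":[0,0,18],"turn":[0,0,0.256],"grip":0.1},
    {"xyz":[0,0,28],"turn":[0,0,0.256],"grip":0.1},
    {"xyz":[0,0,28],"turn":[0,0,0.256],"grip":0.1}
  ]
}}

```text
clock: 24.25
tcp_pos: [0.4348, -0.1868, -0.0131]
orientation: [-0.002, 0.6, 0.8, -0.0]
wrist_force: [0.5, -0.5, -1.0]
finger_gap: 0.0187
grip_force: 49.1
```

Run:
```python
from h import *
held(-30); go(r2w(-.167,-.0285,.0085),105.85)
```

```text
scene handle top 117 [-166.   -33.9   64.6   20.7    0.4] z98 38.1
blade 371 [[-112.9, -51.9, 23.8], [-87.6, -35.0, 26.6], [-63.2, -17.0, 28.7]]
wrist handle top 4438 [-167.8  -32.7   68.4   18.9    1.3] z98 38.3
blade 73 [[-114.9, -38.3, 26.1], [-113.3, -33.0, 27.2], [-111.4, -26.8, 28.1]]
TCP rack [[-168.4  -31.3  -11.5]]
now [ 435.8 -187.5  -11.5] move mm [-1.4  2.8 15. ] turn [-0.001 -0.001  0.005] gap 18.7 F [-0.  -0.8 -0.1] grip 49.1 t 24.4
```

Emit:
{"op": "apply_moves", "data": {
  "rows": [
    {"xyz":[0,2.6,7],"turn":[0,0,0.005],"grip":0.1},
    {"xyz":[0,2.6,13.5],"turn":[0,0,0.005],"grip":0.1},
    {"xyz":[-10,2.6,13.5],"turn":[0,0,0.005],"grip":0.1},
    {"xyz":[-20,2.6,13.5],"turn":[0,0,0.005],"grip":0.1},
    {"xyz":[-28,2.6,13.5],"turn":[0,0,0.005],"grip":0.1},
    {"xyz":[-36,2.6,13.5],"turn":[0,0,0.005],"grip":0.1},
    {"xyz":[-43,2.6,13.5],"turn":[0,0,0.005],"grip":0.1},
    {"xyz":[-50,2.6,13.5],"turn":[0,0,0.005],"grip":0.1},
    {"xyz":[-50,2.6,13.5],"turn":[0,0,0.005],"grip":0.1}
  ]
}}

```text
clock: 25.1
tcp_pos: [0.4539, -0.2375, -0.0238]
orientation: [0.001, 0.604, 0.797, -0.0]
wrist_force: [0.5, 0.2, -0.7]
finger_gap: 0.0189
grip_force: 49.2
```

Run:
```python
from h import *
s,t,r=pose(); print(w2r(t)*1000, s["ft_torque"]); go(r2w(-.0845,-.0285,.0085),105.85)
```

```text
[[-115.27734611  -27.58126056  -23.78683668]] [-0.00456685  0.00405323 -0.04071286]
now [ 453.9 -237.5  -23.8] move mm [-30.8  -0.8   2.8] turn [ 0.001  0.002 -0.003] gap 18.9 F [ 0.5  0.2 -0.7] grip 49.2 t 25.1
```

Emit:
{"op": "apply_moves", "data": {
  "rows": [
    {"xyz":[-7,-0.5,1.5],"turn":[0,0,0],"grip":0.1},
    {"xyz":[-14,-0.5,1.5],"turn":[0,0,0],"grip":0.1},
    {"xyz":[-20,-0.5,1.5],"turn":[0,0,0],"grip":0.1},
    {"xyz":[-25,-0.5,1.5],"turn":[0,0,0],"grip":0.1},
    {"xyz":[-29,-0.5,1.5],"turn":[0,0,0],"grip":0.1},
    {"xyz":[-33,-0.5,1.5],"turn":[0,0,0],"grip":0.1},
    {"xyz":[-36,-0.5,1.5],"turn":[0,0,0],"grip":0.1},
    {"xyz":[-38,-0.5,1.5],"turn":[0,0,0],"grip":0.1},
    {"xyz":[-38,-0.5,1.5],"turn":[0,0,0],"grip":0.1}
  ]
}}

```text
clock: 25.85
tcp_pos: [0.4603, -0.2659, -0.0263]
orientation: [-0.005, 0.602, 0.798, 0.004]
wrist_force: [-2.1, 15.8, 9.5]
finger_gap: 0.0187
grip_force: 50.4
```

Run:
```python
from h import *
s,t,r=pose(); print(w2r(t)*1000, s["ft_torque"]); go(r2w(-.0845,-.0285,.0085),105.85)
```

```text
[[-86.25306537 -29.1151384  -26.31066117]] [2.90125299 0.45566971 0.11008034]
now [ 460.3 -265.9  -26.3] move mm [-1.8  0.6  0.2] turn [-0.    -0.012  0.001] gap 18.7 F [-2.1 15.8  9.5] grip 50.4 t 25.9
```

Spear scraper3 is home. Release it and go for the square scraper2.

Emit:
{"op": "apply_moves", "data": {
  "rows": [
    {"xyz":[4,0,0],"turn":[0,0,0],"grip":0.1},
    {"xyz":[4,0,0],"turn":[0,0,0],"grip":0.4},
    {"xyz":[4,0,0],"turn":[0,0,0],"grip":0.4},
    {"xyz":[4,0,0],"turn":[0,0,0],"grip":0.4},
    {"xyz":[4,0,-20],"turn":[0,0,0],"grip":0.4},
    {"xyz":[4,0,-50],"turn":[0,0,0],"grip":0.4},
    {"xyz":[4,0,-85],"turn":[0,0,0],"grip":0.4},
    {"xyz":[30,0,-120],"turn":[0,0,0],"grip":0.4},
    {"xyz":[60,0,-130],"turn":[0,0,0],"grip":0.4},
    {"xyz":[60,0,-130],"turn":[0,0,0],"grip":0.4}
  ]
}}

```text
clock: 26.68
tcp_pos: [0.4468, -0.2124, 0.1081]
orientation: [0.002, 0.603, 0.798, 0.001]
wrist_force: [-1.8, 0.2, -0.3]
finger_gap: 0.0338
grip_force: 0.0
```

Run:
```python
from h import *
d,o=handles("scene"); print("scene"); show(o)
go([.500,.139,.135],22.7)
print(env.get_state()["joint_pos"])
```

```text
scene
handle c [499.4 138.2] yaw 23.7 L 67.8 W 19.1 top 24.5 n 159 rack [-464.3  118.9]
handle c [ 573.2 -235.9] yaw -72.7 L 65.7 W 22.9 top 24.6 n 314 rack [-84.2  87.6]
handle c [ 514.4 -252.1] yaw -74.2 L 64.6 W 18.5 top 24.5 n 338 rack [-84.7  26.7]
handle c [ 456.6 -268.7] yaw -73.4 L 65.3 W 19.4 top 25.4 n 393 rack [-84.5 -33.4]
handle c [ 174.6 -114.4] yaw -26.0 L 86.5 W 31.3 top 22.5 n 272 rack [-310.  -262.7]
now [ 447.  -213.9  106.5] move mm [325.  147.4   5.9] turn [4.000e-03 1.000e-03 1.451e+00] gap 34.1 F [-0.1  0.2 -0.6] grip 0.0 t 26.7
[-6.08393713e-01  2.04431665e-01 -3.21269755e-01  1.04151501e+00
  3.39218290e-05  6.85611852e-01]
```

Emit:
{"op": "apply_moves", "data": {
  "rows": [
    {"xyz":[27,12,0],"turn":[0,0,0.12],"grip":0.5},
    {"xyz":[54,25,0],"turn":[0,0,0.24],"grip":0.5},
    {"xyz":[81,37,0],"turn":[0,0,0.36],"grip":0.5},
    {"xyz":[108,49,0],"turn":[0,0,0.48],"grip":0.5},
    {"xyz":[135,62,0],"turn":[0,0,0.6],"grip":0.5},
    {"xyz":[162,74,0],"turn":[0,0,0.72],"grip":0.5},
    {"xyz":[189,86,0],"turn":[0,0,0.84],"grip":0.5},
    {"xyz":[216,98,0],"turn":[0,0,0.96],"grip":0.5},
    {"xyz":[243,110,0],"turn":[0,0,1.08],"grip":0.5},
    {"xyz":[270,123,0],"turn":[0,0,1.2],"grip":0.5},
    {"xyz":[297,135,0],"turn":[0,0,1.32],"grip":0.5},
    {"xyz":[325,147,0],"turn":[0,0,1.44],"grip":0.5}
  ]
}}

```text
clock: 27.73
tcp_pos: [0.5005, 0.1389, 0.1034]
orientation: [0.0, 0.98, 0.198, -0.0]
wrist_force: [0.7, 0.0, -1.3]
finger_gap: 0.0427
grip_force: 0.0
```

Emit:
{"op": "apply_moves", "data": {
  "rows": [
    {"xyz":[0,0,0],"turn":[0,0,0.01],"grip":0.5},
    {"xyz":[0,0,0],"turn":[0,0,0.01],"grip":0.5},
    {"xyz":[0,0,0],"turn":[0,0,0.01],"grip":0.5}
  ]
}}

```text
clock: 27.98
tcp_pos: [0.4998, 0.1376, 0.1035]
orientation: [0.0, 0.98, 0.197, -0.001]
wrist_force: [-0.0, -1.1, 0.2]
finger_gap: 0.0426
grip_force: 0.0
```

Run:
```python
from h import *
import pickle
d,o=handles("wrist"); show(o); c=min(o,key=lambda e:np.hypot(*(e[0]-[.50,.139])))
pickle.dump(d,open("w7.pkl","wb")); cv2.imwrite("pics/w7.png",d["color"])
go(np.r_[c[0],.005],c[1])
```

```text
handle c [501.6 140.8] yaw 22.0 L 68.3 W 18.9 top 23.7 n 1606 rack [-466.2  121.6]
handle c [ 575.9 -231.2] yaw -74.4 L 67.9 W 19.0 top 23.8 n 441 rack [-88.1  91.6]
handle c [ 519.2 -247.9] yaw -74.6 L 70.5 W 18.3 top 23.4 n 394 rack [-87.4  32.4]
handle c [ 462.1 -265.6] yaw -77.4 L 70.5 W 19.4 top 24.1 n 382 rack [-86.  -27.3]
now [499.7 137.2 103.7] move mm [  3.2  -2.6 133.7] turn [0.    0.001 0.013] gap 42.6 F [-0.4 -0.3 -0.2] grip 0.0 t 28.0
```

View pics/w7.png

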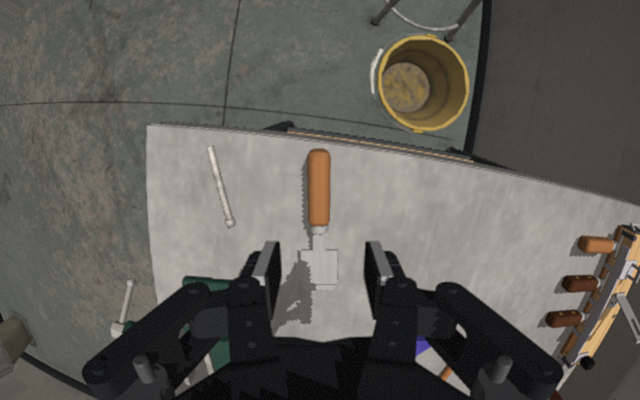

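The picture shows scraper2's handle at (318,190) with its blade at (319,268) between the open fingers. The pin runs from its plain end (211,148) to its head (230,224).

Emit:
{"op": "apply_moves", "data": {
  "rows": [
    {"xyz":[3,-2.5,25],"turn":[0,0,0.01],"grip":0.5},
    {"xyz":[3,-2.5,55],"turn":[0,0,0.01],"grip":0.5},
    {"xyz":[3,-2.5,85],"turn":[0,0,0.01],"grip":0.5},
    {"xyz":[3,-2.5,110],"turn":[0,0,0.01],"grip":0.5},
    {"xyz":[3,-2.5,127],"turn":[0,0,0.01],"grip":0.5},
    {"xyz":[3,-2.5,132],"turn":[0,0,0.01],"grip":0.5},
    {"xyz":[3,-2.5,132],"turn":[0,0,0.01],"grip":0.5},
    {"xyz":[3,-2.5,132],"turn":[0,0,0.01],"grip":0.1},
    {"xyz":[3,-2.5,132],"turn":[0,0,0.01],"grip":0.1},
    {"xyz":[3,-2.5,132],"turn":[0,0,0.01],"grip":0.1},
    {"xyz":[3,-2.5,132],"turn":[0,0,0.01],"grip":0.1},
    {"xyz":[3,-2.5,132],"turn":[0,0,0.01],"grip":0.1}
  ],
  "force": 50
}}

```text
clock: 29.03
tcp_pos: [0.5031, 0.1416, -0.026]
orientation: [0.0, 0.981, 0.192, 0.002]
wrist_force: [0.3, -1.8, 6.9]
finger_gap: 0.0187
grip_force: 50.6
```

Emit:
{"op": "apply_moves", "data": {
  "rows": [
    {"xyz":[0,0,0],"turn":[0,0,0],"grip":0.1},
    {"xyz":[0,0,-15],"turn":[0,0,0],"grip":0.1},
    {"xyz":[0,0,-30],"turn":[0,0,0],"grip":0.1},
    {"xyz":[0,0,-45],"turn":[0,0,0],"grip":0.1},
    {"xyz":[0,0,-45],"turn":[0,0,0],"grip":0.1}
  ]
}}

```text
clock: 29.45
tcp_pos: [0.5038, 0.1422, 0.0203]
orientation: [0.0, 0.981, 0.192, 0.003]
wrist_force: [-0.1, 0.0, -0.8]
finger_gap: 0.0187
grip_force: 49.7
```

Run:
```python
from h import *
go(r2w(-.170,-.0885,.055),105.85)
```

```text
now [503.8 142.2  20.3] move mm [-243.8  271.9   -0.6] turn [ 0.005 -0.003 -1.461] gap 18.7 F [-0.1  0.  -0.8] grip 49.7 t 29.4
```

Emit:
{"op": "apply_moves", "data": {
  "rows": [
    {"xyz":[0,0,-25],"turn":[0,0,0],"grip":0.1},
    {"xyz":[-10,11,-45],"turn":[0,0,-0.12],"grip":0.1},
    {"xyz":[-33,37,-45],"turn":[0,0,-0.24],"grip":0.1},
    {"xyz":[-56,62,-45],"turn":[0,0,-0.36],"grip":0.1},
    {"xyz":[-79,88,-45],"turn":[0,0,-0.48],"grip":0.1},
    {"xyz":[-102,114,-45],"turn":[0,0,-0.6],"grip":0.1},
    {"xyz":[-126,140,-45],"turn":[0,0,-0.72],"grip":0.1},
    {"xyz":[-150,167,-45],"turn":[0,0,-0.84],"grip":0.1},
    {"xyz":[-174,194,-45],"turn":[0,0,-0.96],"grip":0.1},
    {"xyz":[-198,221,-45],"turn":[0,0,-1.08],"grip":0.1},
    {"xyz":[-222,247,-45],"turn":[0,0,-1.2],"grip":0.1},
    {"xyz":[-244,272,-45],"turn":[0,0,-1.32],"grip":0.1}
  ]
}}

```text
clock: 30.45
tcp_pos: [0.3808, -0.1927, 0.0619]
orientation: [-0.0, 0.698, 0.716, 0.0]
wrist_force: [1.0, -0.5, -0.6]
finger_gap: 0.0186
grip_force: 49.6
```

Emit:
{"op": "apply_moves", "data": {
  "rows": [
    {"xyz":[0,0,0],"turn":[0,0,-0.1],"grip":0.1},
    {"xyz":[0,0,0],"turn":[0,0,-0.141],"grip":0.1},
    {"xyz":[0,0,30],"turn":[0,0,-0.141],"grip":0.1},
    {"xyz":[0,0,60],"turn":[0,0,-0.141],"grip":0.1},
    {"xyz":[0,0,73],"turn":[0,0,-0.141],"grip":0.1},
    {"xyz":[0,0,73],"turn":[0,0,-0.141],"grip":0.1}
  ]
}}

```text
clock: 30.95
tcp_pos: [0.379, -0.1895, -0.0138]
orientation: [-0.003, 0.648, 0.761, -0.0]
wrist_force: [-1.1, 0.3, -0.5]
finger_gap: 0.0181
grip_force: 49.6
```

Run:
```python
from h import *
held(-90); go(r2w(-.167,-.0885,.0085),105.85)
```

```text
scene handle top 144 [-172.5  -93.2   54.1   27.2   13.1] z98 37.6
blade 451 [[-114.2, -117.2, 23.2], [-93.2, -100.3, 25.9], [-72.1, -81.6, 27.6]]
wrist handle top 4424 [-178.5  -86.7   19.    68.9   83.9] z98 38.0
TCP rack [[-179.7  -84.7  -11. ]]
now [ 381.3 -191.2  -11. ] move mm [-13.1  -2.2  15.5] turn [-0.001 -0.001 -0.117] gap 18.7 F [-0.3 -0.  -1.2] grip 49.6 t 31.1
```

Emit:
{"op": "apply_moves", "data": {
  "rows": [
    {"xyz":[-6,-1,0],"turn":[0,0,-0.06],"grip":0.1},
    {"xyz":[-13,-2,0],"turn":[0,0,-0.117],"grip":0.1},
    {"xyz":[-13,-2,0],"turn":[0,0,-0.117],"grip":0.1},
    {"xyz":[-13,-2,0],"turn":[0,0,-0.117],"grip":0.1}
  ]
}}

```text
clock: 31.38
tcp_pos: [0.3831, -0.2057, -0.0094]
orientation: [0.001, 0.604, 0.797, 0.0]
wrist_force: [0.3, 0.2, -0.7]
finger_gap: 0.019
grip_force: 49.6
```

Run:
```python
from h import *
held(-90); go(r2w(-.167,-.0885,.0085),105.85)
```

```text
scene handle top 137 [-161.   -91.6   65.8   21.7    8.5] z98 42.4
blade 535 [[-112.1, -107.7, 27.9], [-80.0, -90.8, 30.8], [-55.7, -72.4, 32.6]]
wrist handle top 4446 [-164.   -88.3   68.    19.     0.2] z98 40.6
blade 151 [[-114.8, -94.3, 29.0], [-111.9, -88.4, 30.0], [-108.9, -82.6, 30.9]]
TCP rack [[-166.2  -87.4   -9.9]]
now [ 382.4 -204.9   -9.9] move mm [ 0.8 -1.1 16.6] turn [ 0.001  0.001 -0.001] gap 18.3 F [ 0.2  0.1 -0.5] grip 49.6 t 31.5
```

Emit:
{"op": "apply_moves", "data": {
  "rows": [
    {"xyz":[0,-1.8,8],"turn":[0,0,0],"grip":0.1},
    {"xyz":[0,-1.8,15],"turn":[0,0,0],"grip":0.1},
    {"xyz":[-10,-1.8,15],"turn":[0,0,0],"grip":0.1},
    {"xyz":[-18,-1.8,15],"turn":[0,0,0],"grip":0.1},
    {"xyz":[-26,-1.8,15],"turn":[0,0,0],"grip":0.1},
    {"xyz":[-32,-1.8,15],"turn":[0,0,0],"grip":0.1},
    {"xyz":[-38,-1.8,15],"turn":[0,0,0],"grip":0.1},
    {"xyz":[-44,-1.8,15],"turn":[0,0,0],"grip":0.1},
    {"xyz":[-44,-1.8,15],"turn":[0,0,0],"grip":0.1}
  ]
}}

```text
clock: 32.23
tcp_pos: [0.3929, -0.2492, -0.0257]
orientation: [0.001, 0.603, 0.798, -0.0]
wrist_force: [0.1, -0.4, -0.8]
finger_gap: 0.0186
grip_force: 50.4
```

Run:
```python
from h import *
s,t,r=pose(); print(w2r(t)*1000, s["ft_torque"]); go(r2w(-.0845,-.0885,.0085),105.85)
```

```text
[[-120.74324806  -89.38178725  -25.65550156]] [ 0.04866393 -0.04043238  0.04184045]
now [ 392.9 -249.2  -25.7] move mm [-36.2   0.9   0.9] turn [ 0.     0.001 -0.001] gap 18.6 F [ 0.1 -0.4 -0.8] grip 50.4 t 32.2
```

Emit:
{"op": "apply_moves", "data": {
  "rows": [
    {"xyz":[-7,0,0],"turn":[0,0,0],"grip":0.1},
    {"xyz":[-14,0,0],"turn":[0,0,0],"grip":0.1},
    {"xyz":[-20,0,0],"turn":[0,0,0],"grip":0.1},
    {"xyz":[-26,0,0],"turn":[0,0,0],"grip":0.1},
    {"xyz":[-31,0,0],"turn":[0,0,0],"grip":0.1},
    {"xyz":[-36,0,0],"turn":[0,0,0],"grip":0.1},
    {"xyz":[-40,0,0],"turn":[0,0,0],"grip":0.1},
    {"xyz":[-42,0,0],"turn":[0,0,0],"grip":0.1},
    {"xyz":[-42,0,0],"turn":[0,0,0],"grip":0.1}
  ]
}}

```text
clock: 32.98
tcp_pos: [0.4013, -0.2801, -0.0263]
orientation: [-0.006, 0.602, 0.799, 0.005]
wrist_force: [-1.1, 21.7, 14.3]
finger_gap: 0.0189
grip_force: 52.4
```

Run:
```python
from h import *
s,t,r=pose(); print(w2r(t)*1000, s["ft_torque"]); go(r2w(-.0845,-.0885,.0085),105.85)
d,o=handles("scene"); show(o)
```

```text
[[-88.73883309 -89.79308753 -26.31078955]] [ 3.97230143  0.06840213 -0.01378447]
now [ 401.3 -280.1  -26.3] move mm [-4.2  1.3  0.1] turn [ 0.001 -0.015  0.003] gap 18.9 F [-1.1 21.7 14.3] grip 52.4 t 33.0
handle c [ 172.8 -114.5] yaw -28.7 L 85.0 W 30.1 top 23.1 n 269 rack [-310.4 -264.4]
```

Emit:
{"op": "apply_moves", "data": {
  "rows": [
    {"xyz":[4,0,0],"turn":[0,0,0],"grip":0.1},
    {"xyz":[4,0,0],"turn":[0,0,0],"grip":0.4},
    {"xyz":[4,0,0],"turn":[0,0,0],"grip":0.4},
    {"xyz":[4,0,0],"turn":[0,0,0],"grip":0.4},
    {"xyz":[4,0,-20],"turn":[0,0,0],"grip":0.4},
    {"xyz":[4,0,-50],"turn":[0,0,0],"grip":0.4},
    {"xyz":[4,0,-85],"turn":[0,0,0],"grip":0.4},
    {"xyz":[4,0,-120],"turn":[0,0,0],"grip":0.4},
    {"xyz":[4,0,-120],"turn":[0,0,0],"grip":0.4}
  ]
}}

```text
clock: 33.78
tcp_pos: [0.4061, -0.2883, 0.1012]
orientation: [0.006, 0.603, 0.798, -0.001]
wrist_force: [1.4, -1.7, -0.0]
finger_gap: 0.0344
grip_force: 0.0
```

Run:
```python
from h import *
d,o=handles("scene"); show(o)
d,W,ok=cloud("scene",d); q=w2r(W.reshape(-1,3)).reshape(W.shape)*1000; c=d["color"].astype(int)
m=ok&(abs(q[...,0]+15)<20)&(abs(q[...,1]+90)<25)&(q[...,2]>50)&(q[...,2]<75)&(c.max(-1)<70); print("block",m.sum(),np.percentile(q[m],[2,50,98],axis=0).round(1).tolist() if m.any() else 0)
d,o=handles("wrist"); show(o)
go(r2w(-.0135,-.0935,.052),105.85)
```

```text
handle c [ 456.6 -268.8] yaw -73.0 L 65.2 W 18.5 top 25.3 n 394 rack [-84.5 -33.5]
handle c [ 398.7 -285.1] yaw -73.7 L 66.4 W 21.4 top 24.6 n 480 rack [-84.6 -93.6]
handle c [ 172.5 -114.8] yaw -28.8 L 84.4 W 28.8 top 22.7 n 278 rack [-310.3 -264.8]
block 150 [[-22.1, -104.6, 50.6], [-13.6, -102.3, 65.5], [-5.4, -93.5, 71.1]]
handle c [ 401.6 -283.4] yaw -74.9 L 70.1 W 18.9 top 23.8 n 1655 rack [-85.5 -90.4]
handle c [ 458.7 -266.2] yaw -74.3 L 67.1 W 19.2 top 24.6 n 1599 rack [-86.4 -30.7]
handle c [ 516.  -249.8] yaw -74.3 L 67.6 W 18.5 top 23.8 n 1413 rack [-86.6  28.8]
handle c [ 573.8 -233.5] yaw -74.9 L 67.6 W 20.0 top 24.1 n 1305 rack [-86.4  88.9]
handle c [ 285. -386.] yaw -30.7 L 71.1 W 32.2 top 29.7 n 692 rack [ -18.6 -230.6]
now [ 404.  -286.2   96.3] move mm [-68.3  -4.8  79.6] turn [ 0.002  0.005 -0.   ] gap 34.3 F [-0.2  0.1 -0.4] grip 0.0 t 33.9
```

All four are home and consistent (x within 1 mm of each other). Now lock the bar.

Emit:
{"op": "apply_moves", "data": {
  "rows": [
    {"xyz":[-30,-3,0],"turn":[0,0,0],"grip":0.5},
    {"xyz":[-68,-5.5,0],"turn":[0,0,0],"grip":0.5},
    {"xyz":[-68,-5.5,10],"turn":[0,0,0],"grip":0.5},
    {"xyz":[-68,-5.5,35],"turn":[0,0,0],"grip":0.5},
    {"xyz":[-68,-5.5,60],"turn":[0,0,0],"grip":0.5},
    {"xyz":[-68,-5.5,75],"turn":[0,0,0],"grip":0.5},
    {"xyz":[-68,-5.5,78],"turn":[0,0,0],"grip":0.5},
    {"xyz":[-68,-5.5,78],"turn":[0,0,0],"grip":0.5}
  ]
}}

```text
clock: 34.55
tcp_pos: [0.4144, -0.3497, 0.014]
orientation: [-0.002, 0.603, 0.798, 0.0]
wrist_force: [0.1, -0.4, -0.2]
finger_gap: 0.0426
grip_force: 0.0
```

Emit:
{"op": "apply_moves", "data": {
  "rows": [
    {"xyz":[0,0,0],"turn":[0,0,0],"grip":0.05},
    {"xyz":[0,0,0],"turn":[0,0,0],"grip":0.05},
    {"xyz":[0,0,0],"turn":[0,0,0],"grip":0.05},
    {"xyz":[0,0,0],"turn":[0,0,0],"grip":0.05},
    {"xyz":[0,0,0],"turn":[0,0,0],"grip":0.05},
    {"xyz":[0,0,0],"turn":[0,0,0],"grip":0.05}
  ],
  "force": 25
}}

```text
clock: 35.05
tcp_pos: [0.4169, -0.3519, 0.0176]
orientation: [0.001, 0.603, 0.798, -0.0]
wrist_force: [0.6, -0.1, 3.9]
finger_gap: 0.013
grip_force: 28.3
```

Run:
```python
from h import *
s,t,r=pose(); print(w2r(t)*1000); go(r2w(-.0135,-.0735,.054),105.85)
```

```text
[[-15.36834808 -94.34694668  17.57653145]]
now [ 416.9 -351.9   17.6] move mm [-1.9 20.8 -1.4] turn [0.002 0.002 0.   ] gap 13.0 F [ 0.6 -0.1  3.9] grip 28.3 t 35.0
```

Emit:
{"op": "apply_moves", "data": {
  "rows": [
    {"xyz":[0,4,0],"turn":[0,0,0],"grip":0.05},
    {"xyz":[0,8,0],"turn":[0,0,0],"grip":0.05},
    {"xyz":[0,12,0],"turn":[0,0,0],"grip":0.05},
    {"xyz":[0,16,0],"turn":[0,0,0],"grip":0.05},
    {"xyz":[0,19,0],"turn":[0,0,0],"grip":0.05},
    {"xyz":[0,21,0],"turn":[0,0,0],"grip":0.05},
    {"xyz":[0,23,0],"turn":[0,0,0],"grip":0.05},
    {"xyz":[0,24,0],"turn":[0,0,0],"grip":0.05},
    {"xyz":[0,24,0],"turn":[0,0,0],"grip":0.05}
  ]
}}

```text
clock: 35.8
tcp_pos: [0.436, -0.3464, 0.0175]
orientation: [-0.001, 0.604, 0.797, -0.004]
wrist_force: [-11.6, -4.5, 11.4]
finger_gap: 0.0131
grip_force: 29.1
```

Run:
```python
from h import *
s,t,r=pose(); print(w2r(t)*1000); go(r2w(-.0135,-.0735,.054),105.85)
```

```text
[[-15.41707579 -74.55265523  17.53357503]]
now [ 436.  -346.4   17.5] move mm [-1.9  1.  -1.5] turn [-0.007  0.002 -0.002] gap 13.1 F [-11.6  -4.5  11.4] grip 29.1 t 35.8
```

The bar travelled 19.8 mm to a firm stop. One more nudge, then release, rise, close and sweep along +y to tip the hasp over.

Emit:
{"op": "apply_moves", "data": {
  "rows": [
    {"xyz":[0,3,0],"turn":[0,0,0],"grip":0.05},
    {"xyz":[0,3,0],"turn":[0,0,0],"grip":0.05},
    {"xyz":[0,3,0],"turn":[0,0,0],"grip":0.05},
    {"xyz":[0,-3,0],"turn":[0,0,0],"grip":0.05},
    {"xyz":[0,-3,0],"turn":[0,0,0],"grip":0.4},
    {"xyz":[0,-3,0],"turn":[0,0,0],"grip":0.4},
    {"xyz":[0,-3,0],"turn":[0,0,0],"grip":0.4},
    {"xyz":[0,-3,-10],"turn":[0,0,0],"grip":0.4},
    {"xyz":[0,-3,-25],"turn":[0,0,0],"grip":0.4},
    {"xyz":[0,-3,-38],"turn":[0,0,0],"grip":0.2},
    {"xyz":[-4,-3,-38],"turn":[0,0,0],"grip":0},
    {"xyz":[-4,0,-38],"turn":[0,0,0],"grip":0}
  ]
}}

```text
clock: 36.8
tcp_pos: [0.4411, -0.3496, 0.0554]
orientation: [0.001, 0.603, 0.798, -0.0]
wrist_force: [-0.0, 0.7, -1.1]
finger_gap: 0.0003
grip_force: 0.0
```

Run:
```python
from h import *
s,t,r=pose(); print(w2r(t)*1000); go(r2w(-.010,.045,.088),105.85)
d,W,ok=cloud("scene"); q=w2r(W.reshape(-1,3)).reshape(W.shape)*1000; c=d["color"].astype(int)
m=ok&(abs(q[...,0]+15)<20)&(abs(q[...,1]+80)<25)&(q[...,2]>50)&(q[...,2]<73)&(c.max(-1)<70); print("block",m.sum(),np.percentile(q[m],[2,50,98],axis=0).round(1).tolist() if m.any() else 0)
_,o=handles("scene",d); show(o)
```

```text
[[-10.94692463 -70.5286841   55.40841698]]
now [ 441.1 -349.6   55.4] move mm [ -0.9 115.5   2.5] turn [0.001 0.003 0.   ] gap 0.3 F [-0.   0.7 -1.1] grip 0.0 t 36.8
block 144 [[-21.9, -86.1, 51.0], [-13.8, -84.0, 65.4], [-5.4, -74.9, 71.0]]
handle c [ 573.8 -235.6] yaw -71.2 L 65.8 W 22.5 top 24.6 n 316 rack [-84.4  88.3]
handle c [ 514.8 -252.2] yaw -73.7 L 65.1 W 19.3 top 24.8 n 339 rack [-84.5  27. ]
handle c [ 456.7 -268.7] yaw -74.7 L 64.9 W 18.8 top 25.3 n 397 rack [-84.5 -33.4]
handle c [ 399. -285.] yaw -73.2 L 66.3 W 22.6 top 24.6 n 479 rack [-84.6 -93.4]
handle c [ 172.2 -114.8] yaw -29.5 L 84.6 W 29.8 top 23.0 n 277 rack [-310.3 -265.1]
```

Scene depth puts the bar's travel at 18.5 ± 1 mm, while the gripper says 19.8. I'll settle that before touching the hasp, with a wrist look from the same spot as before.

Emit:
{"op": "apply_moves", "data": {
  "rows": [
    {"xyz":[0,0,-20],"turn":[0,0,0],"grip":0},
    {"xyz":[35,-8,-45],"turn":[0,0,0],"grip":0},
    {"xyz":[70,-15,-70],"turn":[0,0,0],"grip":0},
    {"xyz":[90,-20,-70],"turn":[0,0,0],"grip":0},
    {"xyz":[90,-20,-70],"turn":[0,0,0],"grip":0}
  ]
}}

```text
clock: 37.27
tcp_pos: [0.3942, -0.2634, 0.1249]
orientation: [-0.001, 0.602, 0.799, 0.0]
wrist_force: [-0.2, 0.2, -0.1]
finger_gap: 0.0001
grip_force: 0.0
```

Run:
```python
from h import *
import pickle
d,W,ok=cloud("wrist"); pickle.dump(d,open("w8.pkl","wb")); cv2.imwrite("pics/w8.png",d["color"])
for f in ("w1","w3","w8"):
    d,W,ok=cloud("wrist",pickle.load(open(f+".pkl","rb"))); q=w2r(W.reshape(-1,3)).reshape(W.shape)*1000; c=d["color"].astype(int)
    m=ok&(abs(q[...,0]+15)<20)&(abs(q[...,1]+85)<28)&(q[...,2]>62)&(q[...,2]<75)&(c.max(-1)<70); print(f,"block top",m.sum(),np.percentile(q[m],[2,50,98],axis=0).round(1).tolist() if m.any() else 0)
    m=ok&(q[...,2]>37)&(q[...,2]<42)&(abs(q[...,0])<28)&(c[...,2]>c[...,0]+50)&(q[...,1]<-60); print(" rack near end",np.percentile(q[m][:,1],[.5,5]).round(1) if m.any() else 0)
```

```text
w1 block top 109 [[-24.1, -84.1, 62.6], [-20.3, -79.5, 68.6], [-9.4, -72.9, 70.1]]
 rack near end [-115.5 -114.3]
w3 block top 126 [[-25.2, -100.5, 62.5], [-19.0, -94.3, 68.6], [-8.3, -88.2, 70.3]]
 rack near end [-108.9  -96.9]
w8 block top 0 0
 rack near end [-60.7 -60.6]
```

View pics/w8.png

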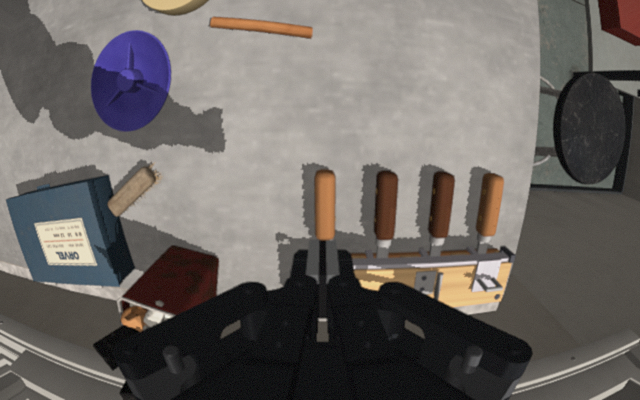

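The fingers hide the block (near (322,290)). The four handles are at (325–490, 170–245), with the hasp still up near (487,272). I'll move to the earlier w1 viewpoint for a like-for-like comparison.

Emit:
{"op": "apply_moves", "data": {
  "rows": [
    {"xyz":[8,30,-20],"turn":[0,0,0],"grip":0.5},
    {"xyz":[16,65,-45],"turn":[0,0,0],"grip":0.5},
    {"xyz":[22,100,-69],"turn":[0,0,0],"grip":0.5},
    {"xyz":[22,109,-69],"turn":[0,0,0],"grip":0.5},
    {"xyz":[22,109,-69],"turn":[0,0,0],"grip":0.5},
    {"xyz":[22,109,-69],"turn":[0,0,0],"grip":0.5}
  ]
}}

```text
clock: 37.82
tcp_pos: [0.4956, -0.2163, 0.192]
orientation: [-0.001, 0.602, 0.798, -0.0]
wrist_force: [-0.1, -0.2, 0.1]
finger_gap: 0.043
grip_force: 0.0
```

Run:
```python
from h import *
import pickle
s,t,r=pose(); print(w2r(t)*1000)
d=imaging.read_camera("wrist"); pickle.dump(d,open("w9.pkl","wb")); 
def blk(f):
    d,W,ok=cloud("wrist",pickle.load(open(f+".pkl","rb"))); q=w2r(W.reshape(-1,3)).reshape(W.shape)*1000; c=d["color"].astype(int)
    m=ok&(abs(q[...,0]+15)<20)&(abs(q[...,1]+85)<28)&(q[...,2]>62)&(q[...,2]<75)&(c.max(-1)<70); print(f,"block top",m.sum(),np.percentile(q[m],[2,50,98],axis=0).round(1).tolist())
    # staple: bright tops z 58-68
    m=ok&(abs(q[...,0]+10)<14)&(q[...,1]>55)&(q[...,1]<105)&(q[...,2]>52)&(q[...,2]<72); print(" staple",m.sum(),np.percentile(q[m],[2,50,98],axis=0).round(1).tolist() if m.any() else 0)
blk("w1");blk("w9")
im=[]
for f in ("w1","w9"):
    d=pickle.load(open(f+".pkl","rb")); n=200
    Y,X=np.meshgrid(np.arange(-120,120,.4),np.arange(-45,35,.4)); P=np.array([r2w(0,0,.07)])+0
    pts=np.c_[(RC[0]+X.ravel()/1e3*RX[0]+Y.ravel()/1e3*RY[0]),(RC[1]+X.ravel()/1e3*RX[1]+Y.ravel()/1e3*RY[1]),np.full(X.size,.070)]
    mp=project("wrist",d,pts).astype(np.float32).reshape(*X.shape,2); im.append(cv2.remap(d["color"],mp[...,0],mp[...,1],cv2.INTER_CUBIC))
cv2.imwrite("pics/cmp.png",np.vstack(im)); print(im[0].shape)
```

```text
[[-124.28063945   18.37306048  191.95949471]]
w1 block top 109 [[-24.1, -84.1, 62.6], [-20.3, -79.5, 68.6], [-9.4, -72.9, 70.1]]
 staple 0 0
w9 block top 67 [[-24.8, -81.6, 62.3], [-22.2, -77.9, 68.4], [-13.5, -72.6, 70.1]]
 staple 0 0
(200, 600, 3)
```

View pics/cmp.png

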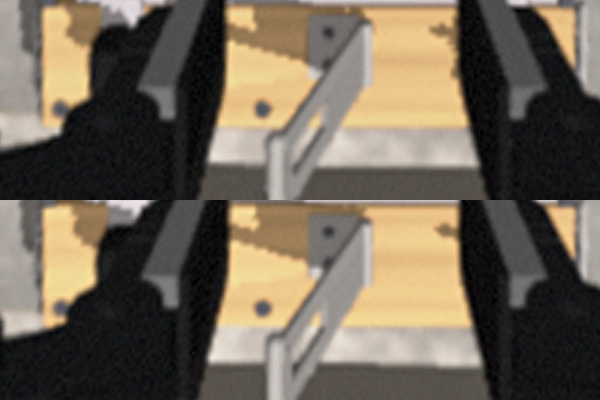

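The block is 2.5–3 mm beyond its starting place, so about 18–20 mm open. To be sure before the hasp, I'll press the block firmly to the stop with closed fingers from its −y side.

Emit:
{"op": "apply_moves", "data": {
  "rows": [
    {"xyz":[-28,-32,20],"turn":[0,0,0],"grip":0},
    {"xyz":[-56,-64,40],"turn":[0,0,0],"grip":0},
    {"xyz":[-84,-96,55],"turn":[0,0,0],"grip":0},
    {"xyz":[-110,-127,70],"turn":[0,0,0],"grip":0},
    {"xyz":[-110,-127,100],"turn":[0,0,0],"grip":0},
    {"xyz":[-110,-127,135],"turn":[0,0,0],"grip":0},
    {"xyz":[-110,-127,160],"turn":[0,0,0],"grip":0},
    {"xyz":[-110,-127,170],"turn":[0,0,0],"grip":0},
    {"xyz":[-110,-127,170],"turn":[0,0,0],"grip":0},
    {"xyz":[-110,-122,170],"turn":[0,0,0],"grip":0},
    {"xyz":[-110,-117,170],"turn":[0,0,0],"grip":0}
  ]
}}

```text
clock: 38.78
tcp_pos: [0.4136, -0.3551, 0.0249]
orientation: [0.001, 0.603, 0.798, -0.0]
wrist_force: [-0.2, 0.4, -0.1]
finger_gap: 0.0001
grip_force: 0.0
```

Run:
```python
from h import *
s,t,r=pose(); print(w2r(t)*1000); go(r2w(-.014,-.09,.056),105.85)
```

```text
[[-13.21165184 -98.43275633  24.9344766 ]]
now [ 413.6 -355.1   24.9] move mm [0.8 8.4 3.9] turn [ 0.001  0.002 -0.   ] gap 0.1 F [-0.2  0.4 -0.1] grip 0.0 t 38.8
```

Emit:
{"op": "apply_moves", "data": {
  "rows": [
    {"xyz":[0,3,2],"turn":[0,0,0],"grip":0},
    {"xyz":[0,6,2],"turn":[0,0,0],"grip":0},
    {"xyz":[0,9,2],"turn":[0,0,0],"grip":0},
    {"xyz":[0,12,2],"turn":[0,0,0],"grip":0},
    {"xyz":[0,12,2],"turn":[0,0,0],"grip":0}
  ]
}}

```text
clock: 39.2
tcp_pos: [0.4183, -0.3543, 0.0234]
orientation: [-0.002, 0.604, 0.797, -0.007]
wrist_force: [-24.5, -9.7, 12.3]
finger_gap: 0.0001
grip_force: 14.6
```

Run:
```python
from h import *
s,t,r=pose(); print(w2r(t)*1000); go(r2w(-.014,-.09,.056),105.85)
```

```text
[[-12.66018059 -93.6922925   23.39449048]]
now [ 418.3 -354.3   23.4] move mm [1.4 3.7 2.3] turn [-0.015  0.005 -0.003] gap 0.1 F [-24.5  -9.7  12.3] grip 14.6 t 39.2
```

Firmly at the stop (26 N). Now rise over the block and sweep to tip the hasp.

Emit:
{"op": "apply_moves", "data": {
  "rows": [
    {"xyz":[0,-18,0],"turn":[0,0,0],"grip":0},
    {"xyz":[-3,-18,-33],"turn":[0,0,0],"grip":0},
    {"xyz":[-3,-18,-33],"turn":[0,0,0],"grip":0},
    {"xyz":[-3,20,-33],"turn":[0,0,0],"grip":0},
    {"xyz":[-3,45,-33],"turn":[0,0,0],"grip":0},
    {"xyz":[-3,60,-33],"turn":[0,0,0],"grip":0},
    {"xyz":[-3,72,-33],"turn":[0,0,0],"grip":0},
    {"xyz":[-3,84,-33],"turn":[0,0,0],"grip":0},
    {"xyz":[-3,96,-33],"turn":[0,0,0],"grip":0},
    {"xyz":[-3,108,-33],"turn":[0,0,0],"grip":0},
    {"xyz":[-3,120,-33],"turn":[0,0,0],"grip":0},
    {"xyz":[-3,131,-33],"turn":[0,0,0],"grip":0}
  ]
}}

```text
clock: 40.2
tcp_pos: [0.5521, -0.3177, 0.0544]
orientation: [0.0, 0.603, 0.798, 0.0]
wrist_force: [-0.1, -1.0, -0.2]
finger_gap: 0.0004
grip_force: 0.0
```

Emit:
{"op": "apply_moves", "data": {
  "rows": [
    {"xyz":[0,0,0],"turn":[0,0,0],"grip":0},
    {"xyz":[0,0,0],"turn":[0,0,0],"grip":0},
    {"xyz":[0,0,0],"turn":[0,0,0],"grip":0}
  ]
}}

```text
clock: 40.45
tcp_pos: [0.5506, -0.3179, 0.0542]
orientation: [-0.0, 0.603, 0.798, -0.0]
wrist_force: [-0.7, -0.0, 0.1]
finger_gap: -0.0001
grip_force: 0.0
```

Run:
```python
from h import *
s,t,r=pose(); print(w2r(t)*1000,s["wrist_force"])
for n in ("scene","side"):
    d,W,ok=cloud(n); q=w2r(W.reshape(-1,3)).reshape(W.shape)*1000; c=d["color"].astype(int)
    m=ok&(abs(q[...,0]+10)<16)&(q[...,1]>30)&(q[...,1]<125)&(q[...,2]>44)&(q[...,2]<80); p=q[m]
    for a in range(30,125,10):
        k=p[(p[:,1]>=a)&(p[:,1]<a+10)]; print(n,a,len(k),np.percentile(k[:,2],[10,50,90]).round(1) if len(k) else "")
    m=ok&(abs(q[...,0]+15)<20)&(abs(q[...,1]+80)<25)&(q[...,2]>50)&(q[...,2]<73)&(c.max(-1)<70); print("block",m.sum(),np.percentile(q[m],[2,50,98],axis=0).round(1).tolist() if m.any() else 0)
```

```text
[[-11.56569036  43.50450266  54.17810806]] [-0.72712389 -0.0387939   0.12298337]
scene 30 56 [46.9 48.2 48.9]
scene 40 55 [46.9 48.  49.1]
scene 50 54 [46.7 48.1 48.9]
scene 60 50 [46.6 47.9 49. ]
scene 70 53 [45.5 48.1 53.1]
scene 80 30 [45.7 47.1 48.6]
scene 90 10 [46.5 47.4 48.2]
scene 100 11 [47.7 49.1 51.3]
scene 110 0 
scene 120 0 
block 144 [[-22.3, -84.6, 52.0], [-13.9, -82.6, 65.5], [-5.4, -73.9, 71.4]]
side 30 12 [46.  47.2 47.7]
side 40 11 [46.4 47.3 48.2]
side 50 11 [46.4 47.6 48.2]
side 60 10 [46.4 47.2 47.9]
side 70 16 [46.5 48.2 60.5]
side 80 23 [46.3 48.7 64.3]
side 90 20 [47.4 53.  63.8]
side 100 11 [46.6 47.4 51.2]
side 110 4 [48.4 50.4 50.6]
side 120 0 
block 31 [[-27.1, -80.5, 51.2], [-23.5, -73.3, 62.5], [-9.6, -66.9, 69.9]]
```

The hasp lies flat (z ≈ 48 mm all along), the staple stands through it, and the bar is at 20 mm. Now the pin: locate it from the w7 picture.

```bash
cat >> h.py <<'E'
def pin(n,d=None,c0=(.462,.23),rad=.06):
    """pin axis from bright/dark contrast-free depth: bench points 3..9 mm high near c0"""
    d,W,ok=cloud(n,d); m=ok&(np.hypot(W[...,0]-c0[0],W[...,1]-c0[1])<rad)&(W[...,2]>.0035)&(W[...,2]<.013)
    k,l,st,_=cv2.connectedComponentsWithStats(m.astype(np.uint8)); 
    i=1+np.argmax(st[1:,4]); p=W[l==i]; r=cv2.minAreaRect(np.ascontiguousarray(p[:,:2],np.float32)); (w,h),a=r[1],r[2]
    if w<h: w,h,a=h,w,a+90
    u=np.array([np.cos(np.deg2rad(a)),np.sin(np.deg2rad(a))]); s=(p[:,:2]-r[0])@u; t=(p[:,:2]-r[0])@[-u[1],u[0]]
    wid=[np.ptp(t[(s>b-.004)&(s<b+.004)]) if ((s>b-.004)&(s<b+.004)).any() else 0 for b in (-w/2+.003,0,w/2-.003)]
    print(n,"pin c",np.round(np.array(r[0])*1e3,1),"yaw %.1f"%((a+90)%180-90),"L %.1f W %.1f"%(w*1e3,h*1e3),"n",len(p),"widths at -u,mid,+u",np.round(np.array(wid)*1e3,1),"u",u.round(2),"z",p[:,2].max())
    return r[0],a
E
python3 - <<'E'
from h import *
import pickle
pin("wrist",pickle.load(open("w7.pkl","rb"))); pin("side",pickle.load(open("side0.pkl","rb"))); pin("scene",pickle.load(open("scene0.pkl","rb")))
d=pickle.load(open("w7.pkl","rb")); V=d["view"];K=d["camera_matrix"]
for px in ((211,148),(230,224)):
    x,y=(px[0]-K[0,2])/K[0,0],(px[1]-K[1,2])/K[1,1]; r=np.hypot(x,y); ray=np.array([np.sin(r)*x/r,np.sin(r)*y/r,np.cos(r)])@V[:3,:3]; o=-V[:3,:3].T@V[:3,3]; print((o+ray*((.0036-o[2])/ray[2])).round(4))
go([.462,.228,.135],217)
E
```

```text
wrist pin c [463.1 229.1] yaw 35.8 L 79.0 W 11.1 n 535 widths at -u,mid,+u [11.1  6.5  6.2] u [0.81 0.59] z 0.010795219646625645
side pin c [462.9 231.3] yaw 32.9 L 79.1 W 8.4 n 135 widths at -u,mid,+u [7.5 7.2 6.7] u [0.84 0.54] z 0.011098656592767523
scene pin c [462.7 227. ] yaw 32.8 L 81.0 W 9.3 n 60 widths at -u,mid,+u [9.3 4.5 5.6] u [0.84 0.54] z 0.009551788566845038
[0.4952 0.2481 0.0036]
[0.4299 0.2068 0.0036]
now [ 550.4 -318.1   54.3] move mm [549.5  63.8 -45.5] turn [ 0.00e+00 -1.00e-03 -1.94e+00] gap 0.2 F [ 0.   0.4 -0.4] grip 0.0 t 40.5
```

Run:
```python
from h import *
import pickle
g=np.array([.4504,.2203])
for n,f in (("scene","scene0"),("side","side0"),("wrist","w7")):
    d,W,ok=cloud(n,pickle.load(open(f+".pkl","rb"))); r=np.hypot(W[...,0]-g[0],W[...,1]-g[1])
    for lo,hi in ((.015,.06),(.06,.3)):
        m=ok&(W[...,2]>lo)&(W[...,2]<hi)&(W[...,0]<.44)&(r<.2)&(W[...,1]>.1)
        if m.any(): p=W[m]; i=np.argsort(r[m])[:60:15]; print(n,lo,m.sum(),np.c_[p[i],r[m][i]].round(3).tolist(),"zmax",p[:,2].max().round(3))
```

```text
scene 0.015 848 [[0.371, 0.16, 0.019, 0.1], [0.365, 0.153, 0.017, 0.109], [0.356, 0.145, 0.04, 0.121], [0.353, 0.143, 0.032, 0.124]] zmax 0.06
scene 0.06 1738 [[0.36, 0.189, 0.094, 0.096], [0.362, 0.171, 0.095, 0.101], [0.363, 0.165, 0.097, 0.104], [0.363, 0.161, 0.086, 0.106]] zmax 0.11
side 0.015 628 [[0.376, 0.164, 0.015, 0.093], [0.357, 0.196, 0.02, 0.096], [0.356, 0.195, 0.025, 0.098], [0.359, 0.181, 0.026, 0.099]] zmax 0.06
side 0.06 2657 [[0.364, 0.184, 0.07, 0.094], [0.366, 0.178, 0.085, 0.094], [0.361, 0.19, 0.081, 0.095], [0.362, 0.186, 0.09, 0.095]] zmax 0.115
wrist 0.015 296 [[0.436, 0.13, 0.015, 0.091], [0.325, 0.215, 0.057, 0.126], [0.319, 0.215, 0.057, 0.132], [0.323, 0.295, 0.025, 0.148]] zmax 0.06
wrist 0.06 974 [[0.369, 0.172, 0.09, 0.095], [0.368, 0.17, 0.089, 0.096], [0.366, 0.173, 0.09, 0.097], [0.368, 0.17, 0.088, 0.097]] zmax 0.096
```

Emit:
{"op": "apply_moves", "data": {
  "rows": [
    {"xyz":[5,0,-30],"turn":[0,0,0],"grip":0},
    {"xyz":[40,5,-60],"turn":[0,0,-0.12],"grip":0.2},
    {"xyz":[80,10,-60],"turn":[0,0,-0.24],"grip":0.3},
    {"xyz":[120,15,-60],"turn":[0,0,-0.36],"grip":0.35},
    {"xyz":[160,20,-60],"turn":[0,0,-0.48],"grip":0.35},
    {"xyz":[200,25,-60],"turn":[0,0,-0.6],"grip":0.35},
    {"xyz":[240,30,-60],"turn":[0,0,-0.72],"grip":0.35},
    {"xyz":[280,35,-60],"turn":[0,0,-0.84],"grip":0.35},
    {"xyz":[320,40,-60],"turn":[0,0,-0.96],"grip":0.35},
    {"xyz":[360,45,-60],"turn":[0,0,-1.08],"grip":0.35},
    {"xyz":[400,50,-60],"turn":[0,0,-1.2],"grip":0.35},
    {"xyz":[440,55,-60],"turn":[0,0,-1.32],"grip":0.35}
  ]
}}

```text
clock: 41.55
tcp_pos: [0.4828, 0.1216, 0.1148]
orientation: [0.0, -0.015, 1.0, -0.0]
wrist_force: [-0.7, 0.1, 0.3]
finger_gap: 0.0297
grip_force: 0.0
```

Run:
```python
from h import *
go([.4504,.2203,.135],213)
```

```text
now [482.8 121.6 114.8] move mm [29.4 99.7 14.8] turn [-0.     0.001 -0.545] gap 29.7 F [-0.7  0.1  0.3] grip 0.0 t 41.5
```

Emit:
{"op": "apply_moves", "data": {
  "rows": [
    {"xyz":[6,25,0],"turn":[0,0,-0.12],"grip":0.35},
    {"xyz":[12,50,0],"turn":[0,0,-0.24],"grip":0.35},
    {"xyz":[20,75,0],"turn":[0,0,-0.36],"grip":0.35},
    {"xyz":[29,99,0],"turn":[0,0,-0.48],"grip":0.35},
    {"xyz":[29,99,10],"turn":[0,0,-0.545],"grip":0.35},
    {"xyz":[29,99,14],"turn":[0,0,-0.545],"grip":0.35},
    {"xyz":[29,99,14],"turn":[0,0,-0.545],"grip":0.35}
  ]
}}

```text
clock: 42.13
tcp_pos: [0.4511, 0.218, 0.0996]
orientation: [-0.001, -0.281, 0.96, -0.0]
wrist_force: [-0.2, -0.3, 0.1]
finger_gap: 0.0297
grip_force: 0.0
```

Run:
```python
from h import *
import pickle
c,a=pin("wrist"); d=imaging.read_camera("wrist"); pickle.dump(d,open("w10.pkl","wb"))
b=cv2.resize(d["color"][60:330,180:460],None,fx=2.2,fy=2.2,interpolation=cv2.INTER_CUBIC); cv2.imwrite("pics/w10.png",b)
go([.4504,.2203,.002],213)
```

```text
wrist pin c [463.9 227.6] yaw 33.0 L 80.3 W 9.0 n 628 widths at -u,mid,+u [9.  6.5 5.9] u [0.84 0.54] z 0.010567347979616327
now [452.1 217.7 100.4] move mm [ -0.    3.1 133.4] turn [-0.    -0.    -0.008] gap 30.0 F [-0.3  0.7 -0.8] grip 0.0 t 42.2
```

View pics/w10.png

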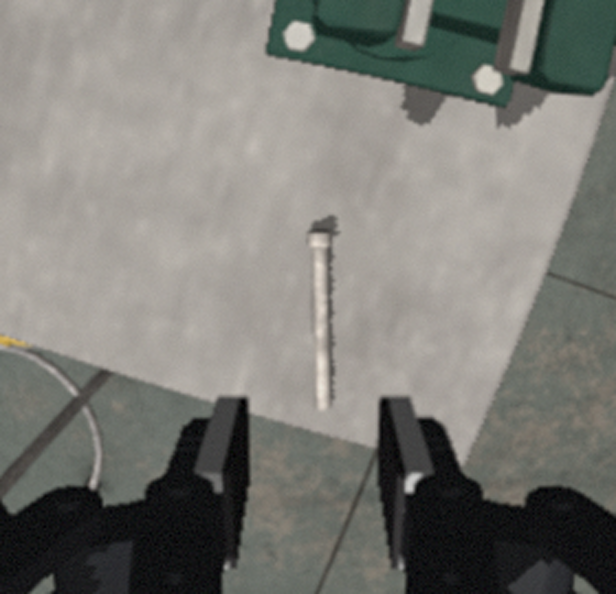

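The pin lies along the tool's x, head at (319,236) and plain end at (323,408) in the crop. I'll descend onto its head half.

Emit:
{"op": "apply_moves", "data": {
  "rows": [
    {"xyz":[0,1.9,30],"turn":[0,0,0],"grip":0.35},
    {"xyz":[0,1.9,60],"turn":[0,0,0],"grip":0.35},
    {"xyz":[0,1.9,90],"turn":[0,0,0],"grip":0.35},
    {"xyz":[0,1.9,112],"turn":[0,0,0],"grip":0.35},
    {"xyz":[0,1.9,123],"turn":[0,0,0],"grip":0.35},
    {"xyz":[0,1.9,127],"turn":[0,0,0],"grip":0.35},
    {"xyz":[0,1.9,127],"turn":[0,0,0],"grip":0.35},
    {"xyz":[0,1.9,127],"turn":[0,0,0],"grip":0.02},
    {"xyz":[0,1.9,127],"turn":[0,0,0],"grip":0.02},
    {"xyz":[0,1.9,127],"turn":[0,0,0],"grip":0.02},
    {"xyz":[0,1.9,127],"turn":[0,0,0],"grip":0.02},
    {"xyz":[0,1.9,127],"turn":[0,0,0],"grip":0.02}
  ],
  "force": 50
}}

```text
clock: 43.23
tcp_pos: [0.4517, 0.2203, -0.0259]
orientation: [0.001, -0.282, 0.96, -0.0]
wrist_force: [0.1, -0.8, 0.1]
finger_gap: 0.0017
grip_force: 0.0
```

Emit:
{"op": "apply_moves", "data": {
  "rows": [
    {"xyz":[0,0,0],"turn":[0,0,0],"grip":0.02},
    {"xyz":[0,0,-10],"turn":[0,0,0],"grip":0.02},
    {"xyz":[0,0,-40],"turn":[0,0,0],"grip":0.02},
    {"xyz":[0,0,-75],"turn":[0,0,0],"grip":0.02},
    {"xyz":[0,0,-100],"turn":[0,0,0],"grip":0.02},
    {"xyz":[0,0,-115],"turn":[0,0,0],"grip":0.02},
    {"xyz":[0,0,-115],"turn":[0,0,0],"grip":0.02}
  ]
}}

```text
clock: 43.82
tcp_pos: [0.4539, 0.2211, 0.093]
orientation: [0.004, -0.282, 0.959, 0.0]
wrist_force: [-0.4, -0.2, 0.0]
finger_gap: 0.0015
grip_force: 0.0
```

Run:
```python
from h import *
import pickle
d=imaging.read_camera("wrist"); pickle.dump(d,open("w11.pkl","wb"))
b=cv2.resize(d["color"][120:400,180:460],None,fx=2.1,fy=2.1,interpolation=cv2.INTER_CUBIC); cv2.imwrite("pics/w11.png",b)
go(r2w(-.12,.0855,.1),105.85)
```

```text
now [452.8 220.8  91. ] move mm [ 137.4 -414.4   25.9] turn [0.004 0.005 1.865] gap 1.7 F [ 0.   0.3 -0.2] grip 0.0 t 43.9
```

View pics/w11.png

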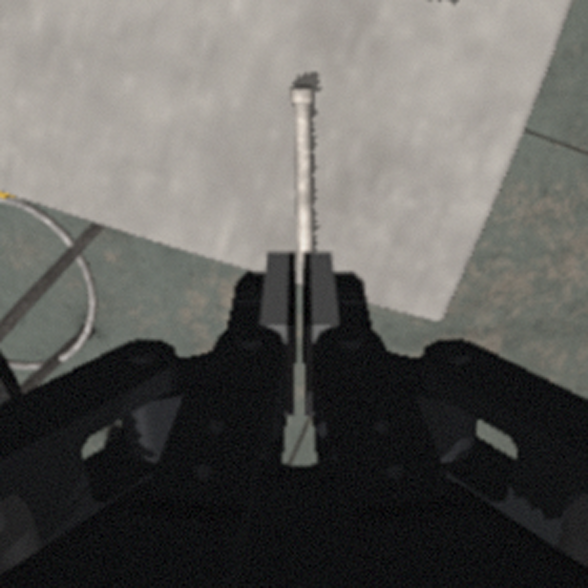

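The fingers closed just above the pin: it still lies on the bench, from its head at (302,92) down to the pads, and the gap is 1.7 mm. So the 35 mm offset was right, and I must go about 7 mm lower.

Emit:
{"op": "apply_moves", "data": {
  "rows": [
    {"xyz":[1.5,0,20],"turn":[0,0,0],"grip":0.35},
    {"xyz":[1.5,0,40],"turn":[0,0,0],"grip":0.35},
    {"xyz":[1.5,0,70],"turn":[0,0,0],"grip":0.35},
    {"xyz":[1.5,0,98],"turn":[0,0,0],"grip":0.35},
    {"xyz":[1.5,0,115],"turn":[0,0,0],"grip":0.35},
    {"xyz":[1.5,0,122],"turn":[0,0,0],"grip":0.35},
    {"xyz":[1.5,0,122.5],"turn":[0,0,0],"grip":0.35},
    {"xyz":[1.5,0,122.5],"turn":[0,0,0],"grip":0.03},
    {"xyz":[1.5,0,122.5],"turn":[0,0,0],"grip":0.03},
    {"xyz":[1.5,0,122.5],"turn":[0,0,0],"grip":0.03},
    {"xyz":[1.5,0,122.5],"turn":[0,0,0],"grip":0.03},
    {"xyz":[1.5,0,122.5],"turn":[0,0,0],"grip":0.03}
  ],
  "force": 50
}}

```text
clock: 44.87
tcp_pos: [0.4501, 0.2194, -0.0338]
orientation: [0.0, -0.282, 0.96, -0.0]
wrist_force: [0.2, 0.3, -0.4]
finger_gap: 0.0048
grip_force: 49.1
```

Run:
```python
from h import *
go([.4513,.2194,.002],213)
```

```text
now [450.1 219.4 -33.8] move mm [-1.  -0.6 -0.8] turn [-0.     0.001 -0.005] gap 4.8 F [ 0.2  0.3 -0.4] grip 49.1 t 44.9
```

The gap of 4.8 mm (the shank is 7 mm) suggests the tips hold above the axis; open, go 3 mm lower and grip again.

Emit:
{"op": "apply_moves", "data": {
  "rows": [
    {"xyz":[0,0,0],"turn":[0,0,0],"grip":0.25},
    {"xyz":[0,0,0],"turn":[0,0,0],"grip":0.25},
    {"xyz":[0,0,0],"turn":[0,0,0],"grip":0.25},
    {"xyz":[0,0,2],"turn":[0,0,0],"grip":0.25},
    {"xyz":[0,0,3],"turn":[0,0,0],"grip":0.25},
    {"xyz":[0,0,3],"turn":[0,0,0],"grip":0.03},
    {"xyz":[0,0,3],"turn":[0,0,0],"grip":0.03},
    {"xyz":[0,0,3],"turn":[0,0,0],"grip":0.03},
    {"xyz":[0,0,3],"turn":[0,0,0],"grip":0.03},
    {"xyz":[0,0,3],"turn":[0,0,0],"grip":0.03}
  ],
  "force": 60
}}

```text
clock: 45.7
tcp_pos: [0.451, 0.2198, -0.0359]
orientation: [0.001, -0.282, 0.959, 0.0]
wrist_force: [-1.7, -0.7, 9.4]
finger_gap: 0.0049
grip_force: 60.1
```

Run:
```python
from h import *
go([.4513,.2194,.002],213)
```

```text
now [451.  219.8 -35.9] move mm [-0.  -0.5 -2.9] turn [-0.001  0.003 -0.005] gap 4.9 F [-1.7 -0.7  9.4] grip 60.1 t 45.7
```

Emit:
{"op": "apply_moves", "data": {
  "rows": [
    {"xyz":[0,0,-8],"turn":[0,0,0],"grip":0.03},
    {"xyz":[0,0,-30],"turn":[0,0,0],"grip":0.03},
    {"xyz":[0,0,-65],"turn":[0,0,0],"grip":0.03},
    {"xyz":[0,0,-100],"turn":[0,0,0],"grip":0.03},
    {"xyz":[0,0,-130],"turn":[0,0,0],"grip":0.03},
    {"xyz":[0,0,-130],"turn":[0,0,0],"grip":0.03}
  ]
}}

```text
clock: 46.2
tcp_pos: [0.4538, 0.2206, 0.0992]
orientation: [0.005, -0.282, 0.959, 0.0]
wrist_force: [0.9, 0.7, 1.0]
finger_gap: 0.0043
grip_force: 58.8
```

Run:
```python
from h import *
import pickle
d=imaging.read_camera("wrist"); pickle.dump(d,open("w12.pkl","wb"))
b=cv2.resize(d["color"][120:400,180:460],None,fx=2.1,fy=2.1,interpolation=cv2.INTER_CUBIC); cv2.imwrite("pics/w12.png",b)
go(r2w(-.12,.0855,.11),105.85)
```

```text
now [452.6 220.2  96.6] move mm [ 136.9 -414.    21.5] turn [0.005 0.007 1.865] gap 4.4 F [-0.2  0.3 -0.2] grip 58.8 t 46.2
```

View pics/w12.png

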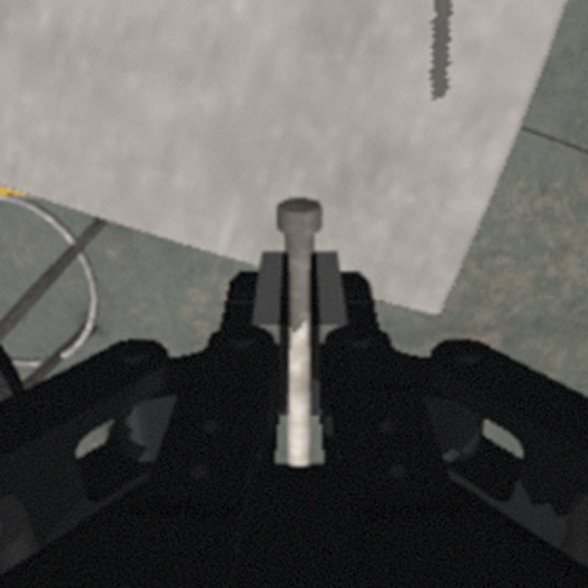

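The pin is held straight, head at (299,215) in the crop. I've used my 14 picture views, so from here I'll work with numbers only. First the pin in the tool frame, including its pitch.

```bash
cat >> h.py <<'E'
def pintool(d=None):
    s,t,r=pose(); d,W,ok=cloud("wrist",d); c=d["color"].astype(int); T=r.inv().apply(W.reshape(-1,3)-t).reshape(W.shape)*1000
    m=ok&(abs(T[...,1])<9)&(T[...,2]>-62)&(T[...,2]<-15)&(abs(T[...,0])<75)&(c.min(-1)>55); p=T[m]
    for a in range(-70,75,10):
        k=p[(p[:,0]>=a)&(p[:,0]<a+10)]
        if len(k)>3: print("x",a,len(k),"y",np.percentile(k[:,1],[5,50,95]).round(1),"z",np.percentile(k[:,2],[5,50,95]).round(1))
    print("x range",np.percentile(p[:,0],[.5,99.5]).round(1))
E
python3 - <<'E'
from h import *
pintool()
E
```

```text
x -60 51 y [-3.8 -0.9  2. ] z [-42.4 -41.4 -39.9]
x -50 144 y [-3.7 -0.9  2. ] z [-42.6 -41.6 -39.9]
x -40 147 y [-3.6 -0.9  1.9] z [-42.6 -41.6 -40.1]
x -30 131 y [-3.  -0.9  1.3] z [-42.7 -41.8 -40.6]
x -20 144 y [-2.9 -0.9  1.2] z [-42.9 -41.9 -40.8]
x -10 152 y [-2.9 -0.8  1.2] z [-43.  -41.9 -40.8]
x 0 176 y [-2.8 -0.6  1.6] z [-42.9 -41.8 -40.8]
x 10 692 y [-8.2 -0.3  7.4] z [-60.4 -45.7 -39.6]
x 20 292 y [-5.  -0.8  3.9] z [-45.9 -44.  -38.1]
x range [-53.2  24.6]
```

Pin level, axis 39.5 mm above the TCP, mid at tool x = −14.5, plain end at −53. Carry it to in front of the staple.

Emit:
{"op": "apply_moves", "data": {
  "rows": [
    {"xyz":[9,-27,0],"turn":[0,0,0.12],"grip":0.03},
    {"xyz":[18,-54,0],"turn":[0,0,0.24],"grip":0.03},
    {"xyz":[27,-81,0],"turn":[0,0,0.36],"grip":0.03},
    {"xyz":[36,-108,0],"turn":[0,0,0.48],"grip":0.03},
    {"xyz":[45,-135,0],"turn":[0,0,0.6],"grip":0.03},
    {"xyz":[54,-162,0],"turn":[0,0,0.72],"grip":0.03},
    {"xyz":[63,-189,0],"turn":[0,0,0.84],"grip":0.03},
    {"xyz":[72,-216,0],"turn":[0,0,0.96],"grip":0.03},
    {"xyz":[81,-243,0],"turn":[0,0,1.08],"grip":0.03},
    {"xyz":[90,-270,0],"turn":[0,0,1.2],"grip":0.03},
    {"xyz":[99,-297,0],"turn":[0,0,1.32],"grip":0.03},
    {"xyz":[108,-324,0],"turn":[0,0,1.44],"grip":0.03}
  ]
}}

```text
clock: 47.3
tcp_pos: [0.5327, -0.1126, 0.0909]
orientation: [-0.002, 0.424, 0.906, -0.0]
wrist_force: [0.4, 0.3, -0.7]
finger_gap: 0.0045
grip_force: 58.9
```

Run:
```python
from h import *
go(r2w(-.12,.0866,.075),105.85)
```

```text
now [ 532.7 -112.6   90.9] move mm [-87.7 -34.3  50.7] turn [-0.002 -0.003  0.419] gap 4.5 F [ 0.4  0.3 -0.7] grip 58.9 t 47.3
```

Emit:
{"op": "apply_moves", "data": {
  "rows": [
    {"xyz":[-10,-5,5],"turn":[0,0,0.12],"grip":0.03},
    {"xyz":[-30,-12,15],"turn":[0,0,0.24],"grip":0.03},
    {"xyz":[-50,-20,25],"turn":[0,0,0.36],"grip":0.03},
    {"xyz":[-70,-28,35],"turn":[0,0,0.419],"grip":0.03},
    {"xyz":[-87,-34,45],"turn":[0,0,0.419],"grip":0.03},
    {"xyz":[-87,-34,50],"turn":[0,0,0.419],"grip":0.03},
    {"xyz":[-87,-34,50],"turn":[0,0,0.419],"grip":0.03},
    {"xyz":[-87,-34,50],"turn":[0,0,0.419],"grip":0.03}
  ]
}}

```text
clock: 47.97
tcp_pos: [0.5626, -0.1988, 0.0413]
orientation: [-0.002, 0.6, 0.8, -0.0]
wrist_force: [-0.7, -0.0, 0.2]
finger_gap: 0.0047
grip_force: 58.9
```

Run:
```python
from h import *
import pickle
s,t,r=pose(); print("TCP rack",w2r(t)*1000); go(r2w(-.105,.0866,.0513),105.85)
pintool()
for n in ("scene","side"):
    d,W,ok=cloud(n); pickle.dump(d,open(n+"13.pkl","wb")); q=w2r(W.reshape(-1,3)).reshape(W.shape)*1000; c=d["color"].astype(int)
    m=ok&(q[...,0]<-50)&(q[...,0]>-102)&(abs(q[...,1]-86)<12)&(q[...,2]>60)&(q[...,2]<95)&(c.min(-1)>60); p=q[m]; print(n,"pin",len(p),np.percentile(p,[5,50,95],axis=0).round(1).tolist() if len(p) else 0)
    m=ok&(abs(q[...,0]+10)<12)&(abs(q[...,1]-83)<20)&(q[...,2]>52)&(q[...,2]<70); p=q[m]; print("staple",len(p),np.percentile(p,[3,50,97],axis=0).round(1).tolist()); 
    k=p[p[:,2]>60]; print("crossbar",len(k),np.sort(k[:,1]).round(0).tolist(),np.median(k[:,0]))
```

```text
TCP rack [[-122.83307756   87.55128782   41.28044328]]
now [ 562.6 -198.8   41.3] move mm [-17.9  -1.   24.9] turn [-0.003 -0.003  0.006] gap 4.7 F [-0.7 -0.   0.2] grip 58.9 t 48.0
x -60 83 y [-4.  -1.1  1.9] z [-42.2 -41.3 -39.8]
x -50 140 y [-3.9 -1.1  1.8] z [-42.5 -41.3 -39.7]
x -40 142 y [-3.3 -1.   1.7] z [-42.5 -41.5 -40. ]
x -30 132 y [-3.2 -1.   1.1] z [-42.5 -41.6 -40.6]
x -20 145 y [-3.1 -1.   1. ] z [-42.9 -41.7 -40.6]
x -10 154 y [-3. -1.  1.] z [-42.8 -41.8 -40.6]
x 0 387 y [-8.1 -0.5  7.5] z [-60.2 -42.2 -39.5]
x 10 554 y [-7.9 -0.5  6.8] z [-59.8 -44.8 -40.1]
x 20 206 y [-5.1 -1.   3.3] z [-45.8 -43.1 -37.4]
x range [-55.1  22.6]
scene pin 69 [[-99.7, 82.1, 79.3], [-83.4, 84.4, 83.0], [-67.7, 87.5, 85.2]]
staple 36 [[-12.5, 73.5, 52.5], [-10.0, 77.7, 64.3], [-7.5, 96.1, 66.4]]
crossbar 26 [72.0, 74.0, 75.0, 75.0, 75.0, 76.0, 76.0, 76.0, 77.0, 78.0, 78.0, 80.0, 81.0, 82.0, 82.0, 83.0, 86.0, 86.0, 87.0, 89.0, 89.0, 92.0, 92.0, 94.0, 95.0, 96.0] -9.810934126600824
side pin 3 [[-85.5, 88.1, 83.4], [-82.1, 88.3, 84.2], [-71.7, 88.4, 85.0]]Traceback (most recent call last):
  File "<stdin>", line 8, in <module>
    return _quantile_unchecked(
        a, q, axis, out, overwrite_input, method, keepdims, weights)
    return _ureduce(a,
                    func=_quantile_ureduce_func,
    ...<5 lines>...
                    overwrite_input=overwrite_input,
                    method=method)
    r = func(a, **kwargs)
    result = _quantile(arr,
                       quantiles=q,
    ...<2 lines>...
                       out=out,
                       weights=wgt)
    slices_having_nans = np.isnan(arr[-1, ...])
                                  ~~~^^^^^^^^^
IndexError: index -1 is out of bounds for axis 0 with size 0
```

In the scene camera the pin (y = 84.6) and staple (y = 84.3) already line up. Lower to the loop's height and check once more.

Emit:
{"op": "apply_moves", "data": {
  "rows": [
    {"xyz":[0,-0.5,12],"turn":[0,0,0.006],"grip":0.03},
    {"xyz":[-5,-0.5,20],"turn":[0,0,0.006],"grip":0.03},
    {"xyz":[-15,-0.5,25],"turn":[0,0,0.006],"grip":0.03},
    {"xyz":[-25,-0.5,25],"turn":[0,0,0.006],"grip":0.03},
    {"xyz":[-30,-0.5,25],"turn":[0,0,0.006],"grip":0.03},
    {"xyz":[-30,-0.5,25],"turn":[0,0,0.006],"grip":0.03},
    {"xyz":[-30,-0.5,25],"turn":[0,0,0.006],"grip":0.03}
  ]
}}

```text
clock: 48.7
tcp_pos: [0.5726, -0.2299, 0.0183]
orientation: [0.0, 0.603, 0.798, 0.0]
wrist_force: [-0.1, 0.2, 0.3]
finger_gap: 0.0046
grip_force: 58.9
```

Run:
```python
from h import *
s,t,r=pose(); print("TCP rack",w2r(t)*1000); go(r2w(-.030,.0868,.0513),105.85)
d,W,ok=cloud("scene"); q=w2r(W.reshape(-1,3)).reshape(W.shape)*1000; c=d["color"].astype(int)
m=ok&(q[...,0]<-42)&(q[...,0]>-85)&(abs(q[...,1]-86)<12)&(q[...,2]>47)&(q[...,2]<70)&(c.min(-1)>60); p=q[m]
for a in range(-85,-40,8):
    k=p[(p[:,0]>=a)&(p[:,0]<a+8)]; print(a,len(k),np.percentile(k,[5,50,95],axis=0).round(1)[:,1:].tolist() if len(k) else 0)
m=ok&(abs(q[...,0]+10)<12)&(abs(q[...,1]-83)<20)&(q[...,2]>60)&(q[...,2]<70); p=q[m]; print("crossbar",np.percentile(p,[3,50,97],axis=0).round(1).tolist())
pintool()
```

```text
TCP rack [[-90.22753989  88.70271261  18.29467543]]
now [ 572.6 -229.9   18.3] move mm [-60.2  -1.9   2. ] turn [ 0.001  0.    -0.001] gap 4.6 F [-0.1  0.2  0.3] grip 58.9 t 48.7
-85 24 [[76.6, 55.6], [79.0, 61.4], [89.5, 68.3]]
-77 15 [[82.7, 56.2], [84.7, 59.4], [88.4, 61.0]]
-69 14 [[82.3, 55.9], [84.5, 59.2], [86.9, 62.0]]
-61 16 [[82.4, 56.5], [84.8, 59.2], [86.9, 61.6]]
-53 15 [[82.4, 56.5], [84.2, 58.9], [87.4, 61.7]]
-45 5 [[83.8, 55.8], [84.9, 57.8], [87.4, 60.2]]
crossbar [[-12.1, 74.2, 61.3], [-9.9, 82.1, 65.0], [-7.7, 95.7, 67.3]]
x -70 126 y [-7.5 -1.   5.5] z [-27.6 -25.1 -24. ]
x -60 185 y [-6.8 -1.   4.8] z [-42.4 -25.6 -18. ]
x -50 139 y [-3.9 -1.   1.8] z [-42.4 -41.2 -39.9]
x -40 147 y [-3.6 -1.   1.8] z [-42.6 -41.5 -40. ]
x -30 132 y [-3.1 -1.   1.1] z [-42.8 -41.7 -40.5]
x -20 140 y [-3.1 -1.   1.1] z [-42.9 -41.7 -40.5]
x -10 158 y [-3. -1.  1.] z [-42.8 -41.7 -40.6]
x 0 436 y [-7.9 -0.   7.8] z [-60.6 -42.6 -39.9]
x 10 524 y [-8.  -1.   6.8] z [-59.2 -44.7 -39.8]
x 20 204 y [-5.2 -1.   3.3] z [-45.6 -42.9 -37.5]
x range [-67.9  22.5]
```

Emit:
{"op": "apply_moves", "data": {
  "rows": [
    {"xyz":[0,-0.7,2.5],"turn":[0,0,0],"grip":0.03},
    {"xyz":[0,-0.7,2.5],"turn":[0,0,0],"grip":0.03},
    {"xyz":[-6,-0.7,2.5],"turn":[0,0,0],"grip":0.03},
    {"xyz":[-12,-0.7,2.5],"turn":[0,0,0],"grip":0.03},
    {"xyz":[-18,-0.7,2.5],"turn":[0,0,0],"grip":0.03},
    {"xyz":[-24,-0.7,2.5],"turn":[0,0,0],"grip":0.03},
    {"xyz":[-28,-0.7,2.5],"turn":[0,0,0],"grip":0.03},
    {"xyz":[-28,-0.7,2.5],"turn":[0,0,0],"grip":0.03}
  ]
}}

```text
clock: 49.47
tcp_pos: [0.5796, -0.2575, 0.0155]
orientation: [0.0, 0.603, 0.798, -0.0]
wrist_force: [0.8, 0.7, -0.1]
finger_gap: 0.0045
grip_force: 58.9
```

Run:
```python
from h import *
s,t,r=pose(); print("TCP rack",w2r(t)*1000,s["ft_torque"]); go(r2w(-.030,.0870,.0513),105.85)
```

```text
TCP rack [[-61.71326205  87.93092385  15.45335564]] [ 0.00504263 -0.03771122  0.02899222]
now [ 579.6 -257.5   15.5] move mm [-31.7  -0.9  -0.8] turn [ 0.001  0.001 -0.001] gap 4.5 F [ 0.8  0.7 -0.1] grip 58.9 t 49.5
```

No contact force with the plain end already in the loop; push on in.

Emit:
{"op": "apply_moves", "data": {
  "rows": [
    {"xyz":[-6,-0.5,0],"turn":[0,0,0],"grip":0.03},
    {"xyz":[-12,-0.5,0],"turn":[0,0,0],"grip":0.03},
    {"xyz":[-18,-0.5,0],"turn":[0,0,0],"grip":0.03},
    {"xyz":[-24,-0.5,0],"turn":[0,0,0],"grip":0.03},
    {"xyz":[-29,-0.5,0],"turn":[0,0,0],"grip":0.03},
    {"xyz":[-31,-0.5,0],"turn":[0,0,0],"grip":0.03},
    {"xyz":[-31,-0.5,0],"turn":[0,0,0],"grip":0.03}
  ]
}}

```text
clock: 50.05
tcp_pos: [0.5873, -0.2868, 0.0154]
orientation: [0.0, 0.603, 0.798, 0.0]
wrist_force: [-0.2, 0.2, -0.2]
finger_gap: 0.0045
grip_force: 58.9
```

Run:
```python
from h import *
s,t,r=pose(); print("TCP rack",w2r(t)*1000,s["ft_torque"]); go(r2w(-.030,.0870,.0513),105.85)
d,W,ok=cloud("scene"); q=w2r(W.reshape(-1,3)).reshape(W.shape)*1000; c=d["color"].astype(int)
m=ok&(q[...,0]<38)&(q[...,0]>-5)&(abs(q[...,1]-85)<8)&(q[...,2]>51)&(q[...,2]<62); p=q[m]; print("pin beyond loop",len(p),np.percentile(p,[5,50,95],axis=0).round(1).tolist() if len(p) else 0)
```

```text
TCP rack [[-31.44392387  87.31643888  15.36147114]] [ 0.05930108 -0.01931138 -0.00053837]
now [ 587.3 -286.8   15.4] move mm [-1.4 -0.3 -0.9] turn [ 0.  0. -0.] gap 4.5 F [-0.2  0.2 -0.2] grip 58.9 t 50.0
pin beyond loop 61 [[-3.2, 80.7, 53.1], [10.4, 83.1, 56.6], [23.5, 86.3, 58.7]]
```

Emit:
{"op": "apply_moves", "data": {
  "rows": [
    {"xyz":[0,0,1.5],"turn":[0,0,0],"grip":0.03},
    {"xyz":[0,0,1.5],"turn":[0,0,0],"grip":0.1},
    {"xyz":[0,0,1.5],"turn":[0,0,0],"grip":0.3},
    {"xyz":[0,0,1.5],"turn":[0,0,0],"grip":0.3},
    {"xyz":[0,0,1.5],"turn":[0,0,0],"grip":0.3},
    {"xyz":[0,0,-8],"turn":[0,0,0],"grip":0.3},
    {"xyz":[0,0,-25],"turn":[0,0,0],"grip":0.3},
    {"xyz":[0,0,-60],"turn":[0,0,0],"grip":0.3},
    {"xyz":[20,-20,-100],"turn":[0,0,0],"grip":0.3},
    {"xyz":[55,-40,-130],"turn":[0,0,0],"grip":0.3},
    {"xyz":[90,-60,-140],"turn":[0,0,0],"grip":0.3},
    {"xyz":[90,-60,-140],"turn":[0,0,0],"grip":0.3}
  ]
}}

```text
clock: 51.1
tcp_pos: [0.503, -0.2137, 0.1596]
orientation: [0.001, 0.602, 0.798, 0.0]
wrist_force: [0.8, 0.6, -0.4]
finger_gap: 0.0254
grip_force: 0.0
```

Run:
```python
from h import *
s,t,r=pose(); print("TCP rack",(w2r(t)*1000).round(1),np.round(s["wrist_force"],1))
for n in ("scene","side","wrist"):
    d,W,ok=cloud(n); q=w2r(W.reshape(-1,3)).reshape(W.shape)*1000; c=d["color"].astype(int)
    m=ok&(q[...,0]<45)&(q[...,0]>-75)&(abs(q[...,1]-85)<7)&(q[...,2]>49.5)&(q[...,2]<60); p=q[m]
    print(n,"pin",len(p),[(a,int(((p[:,0]>=a)&(p[:,0]<a+10)).sum()),np.median(p[(p[:,0]>=a)&(p[:,0]<a+10)],axis=0)[1:].round(1).tolist()) for a in range(-75,45,10) if ((p[:,0]>=a)&(p[:,0]<a+10)).any()])
    m=ok&(abs(q[...,0]+10)<14)&(q[...,1]>30)&(q[...,1]<70)&(q[...,2]>42)&(q[...,2]<90); print(" hasp z",np.percentile(q[m][:,2],[5,50,95]).round(1) if m.any() else 0)
    m=ok&(abs(q[...,0]+15)<20)&(abs(q[...,1]+80)<25)&(q[...,2]>50)&(q[...,2]<73)&(c.max(-1)<70); print(" block",m.sum(),np.percentile(q[m],[2,50,98],axis=0)[:,1].round(1).tolist() if m.any() else 0)
    _,o=handles(n,d); show(o)
```

```text
TCP rack [[-124.8   26.1  159.6]] [ 0.8  0.6 -0.4]
scene pin 152 [(-55, 24, [81.7, 55.0]), (-45, 19, [83.4, 53.6]), (-35, 20, [83.2, 52.8]), (-25, 19, [82.8, 53.2]), (-15, 10, [83.4, 53.1]), (-5, 21, [83.3, 53.1]), (5, 20, [83.2, 53.7]), (15, 19, [83.1, 53.8])]
 hasp z [46.1 47.9 49.7]
 block 143 [-84.7, -82.4, -73.8]
handle c [ 572.  -236.1] yaw -71.5 L 65.9 W 20.9 top 24.7 n 313 rack [-84.4  86.5]
handle c [ 514.7 -251.9] yaw -73.9 L 65.3 W 19.9 top 24.5 n 335 rack [-84.9  27. ]
handle c [ 456.4 -268.7] yaw -74.0 L 65.2 W 18.4 top 25.4 n 398 rack [-84.6 -33.6]
handle c [ 399.3 -284.7] yaw -74.1 L 66.6 W 21.2 top 24.6 n 474 rack [-84.9 -93. ]
handle c [ 172.5 -114.7] yaw -28.8 L 84.6 W 29.8 top 23.1 n 275 rack [-310.3 -264.7]
side pin 22 [(-65, 5, [87.2, 55.2]), (-55, 4, [85.6, 53.0]), (-45, 2, [88.2, 53.5]), (-35, 2, [88.0, 53.0]), (-25, 3, [86.3, 53.8]), (-15, 4, [83.1, 54.2]), (-5, 2, [87.4, 54.0])]
 hasp z [45.8 47.6 48.8]
 block 29 [-79.9, -73.0, -67.3]
handle c [ 575.3 -228.8] yaw -71.4 L 65.8 W 18.6 top 24.3 n 78 rack [-90.5  91.6]
handle c [ 519.1 -246. ] yaw -74.6 L 71.0 W 18.0 top 24.4 n 72 rack [-89.3  32.9]
handle c [ 464.3 -271.9] yaw -74.0 L 87.1 W 16.4 top 25.1 n 70 rack [-79.3 -26.9]
handle c [ 403.6 -288.7] yaw -77.7 L 88.7 W 22.4 top 23.9 n 84 rack [-79.8 -90. ]
wrist pin 71 [(-65, 1, [84.5, 50.3]), (-55, 63, [86.6, 56.1]), (-45, 7, [88.3, 53.5])]
 hasp z [46.2 47.2 48.3]
 block 146 [-80.8, -70.5, -67.5]
handle c [ 402.2 -281.7] yaw -75.4 L 68.5 W 19.8 top 23.6 n 1008 rack [-86.9 -89.4]
handle c [ 517.5 -249.3] yaw -73.3 L 67.6 W 18.2 top 23.9 n 973 rack [-86.6  30.4]
handle c [ 574.6 -233.2] yaw -74.4 L 67.8 W 20.1 top 24.2 n 1044 rack [-86.5  89.8]
handle c [ 460.4 -265.1] yaw -74.7 L 66.6 W 18.7 top 24.5 n 1013 rack [-87.  -28.9]
```

Everything checks out: the pin lies level through the loop from x ≈ −55 to +25 mm, and the hasp is flat. The bar is at its stop, all four scrapers are home, and the arm is clear. Handing in.

```bash
python3 -c "
from workcell import ticket
print(ticket.hand_in())"
```

```text
the job is handed in; nothing more can be done
None
```

The job is handed in at about 51 s with no verdict shown: by my last camera check all four scrapers are home, the bar is at its locked stop, the hasp lies shut, and the pin reaches about 35 mm past the loop's centre; the real finger ends sat about 35 mm short of the reported TCP (contrary to the interface text), so I corrected every height for it.

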